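# Isolate the stall's power box and unlock its lid

## Robot

A 6-joint arm with a two-finger parallel gripper is mounted at the origin on the work surface. World frame = base frame: x ahead of the robot, y to its left, z up, the work surface at z = 0. Lengths are in m, angles in degrees, forces in N, time in s.
With the tool pointing down it reaches from about 0.375 to 0.9 m from the base axis. Payload 3.1 kg.
Tool frame: the origin (TCP) lies where the fingers leave the gripper's body, on its centre line; the fingertips stand 70 mm ahead of it and the grasp point (between the pads) lies 51 mm ahead of it; y points along the fingers, z is the direction in which the jaws open and shut, and the axes are right-handed (so a half turn about y gives the same grasp; the last joint's range is limited). The gripper opens to 87 mm and grips with 3 to 60 N. Pads are 19 mm wide; open, the fingers measure 117 mm over their backs; the gripper's body (75 mm by 190 mm) begins 51 mm behind the grasp point.
Start: joints at [58.356, 30.224, 82.088, -0, 67.689, -10.227], TCP at [0.228, 0.582, 0.292] pointing down, gripper open.
Joint ranges: [-176.69, 176.69], [-43.24, 126.21], [12.49, 139.97], [-82, 262], [0, 151.66], [-163.58, 163.58]. Speed limits (degrees/s): [159.86, 159.86, 180, 180, 180, 180].

## Interface

Orientations are given as a 3x3 rotation matrix whose columns are the frame's x, y, z axes.
In Python, from rig import bot gives the robot as it stands.
- The arm moves only by the shell command python3 -m pendant 'ROWS'. ROWS is JSON, a list of rows, each a list of 3 entries, a list of its own where there are three numbers: the shift along the tool's x, y, z in cm, then the turn, a rotation vector about the tool's x, y, z in rad, then the closure, from 0 (fully open) to 1 (shut). In form: [[[dx, dy, dz], [ax, ay, az], jaw], ...]. A call has 1 to 20 rows; each row shifts and turns the commanded pose from where the row before left it, along the tool's axes as they then stand; what a row does not reach is not made up. A row lasts 1/12 s, in which the tool goes at most 41.7 mm and 7.16 degrees, less where a joint would pass 70% of its speed; a pose out of reach is approached as far as the arm can. A call with a gripper value outside its range is refused whole. The fingers move at their own pace and stop on an object; the grip force is fixed at half the most. Time passes only in rows, so rows that do not move let the fingers close. It gives the time, the measured TCP pose, the force and the opening at its end, in the units of the state.
- bot.read_state(): the state, without advancing time (a new reading comes with each control period).
- bot.capture(name): name is "side" or "top" or "wrist"; returns a dict with "img" (420x560x3 uint8, red, green, blue), "fx", "fy", "cx", "cy" (pixels), "R" (3x3) and "t" (3): a world point X has camera coordinates R X + t. Camera axes: x right, y down, z forward; pixel columns grow to the right and rows downward; lengths in m; the calibration is good to about 2 mm. A picture is of the moment at which its call begins. There is no depth.
- bot.hand_in(): hands the job in, once; it reports no verdict.
The state is a dict: "time_s": time; "joint_positions": joint angles; "qvel": joint speeds; "tau": joint torques, N m; "position": TCP position; "tcp_rot": TCP orientation; "force": force on the tool from outside, world axes, zero at the start; "moment": the same for the moment, N m; "opening": opening from 0.0 (shut) to 1.0 (fully open).
Only numpy, scipy, OpenCV 4.12 (cv2) and the standard library are available. Lean on these libraries where they do the work, as an engineer would, in place of code of your own. Each camera call takes 0.05 s, during which the arm holds its last target.

## Task

Make the bread stall's power box ready for the electrician: turn the red main isolator from on to off, then swing its steel lockout hasp right out for the padlock. Then fetch the steel panel key from the tool block, put it in the lid's panel lock, turn it gently back and forth until it drops fully home, turn it anticlockwise to the green open mark and leave it standing there in the lock. Do not force the key, swing the hasp only once the isolator is off, and leave the syrup bottle, the sugar tin and the two hex drivers where they stand.

Things in the scene. Friction and masses are not known exactly. Their poses are not given: they have to be found in the camera images.
- powerbox: dark power box, fixed, with sloping grey lid: 300 mm wide (y), 260 deep (x), 85 high at its front (-x, robot side), 154 at the back; origin under its centre on the counter, x to its back, y to its left, z up. The lid slopes 0.26 rad. A carrying bar runs along the back (x 152 mm, top 193 mm up). Stands left or right of the robot, turned up to 0.35 rad
- isolator_grip (a point): point on the isolator's turning axis, at the height to grip, 34 mm over the lid. Red grip bar 60 mm long, 16 wide; its top is 9 mm above this point, its underside 13 below, its round foot (radius 29) 23 below. x runs along the bar to its pointing end (where the hasp is), z is the lid's normal
- isolator (a joint): isolator angle: 0 on (bar pointing to the back of the box), 1.57 off (bar pointing to the box's left, its y), turned anticlockwise seen from above the lid; stops at both ends, friction 0.12 N m, stays where it is left
- hasp_tab (a point): centre, at the height to grip, of the steel thumb tab of the lockout hasp: 18 mm long (x), 14 wide (y), top 10 mm above, bottom 17 below this point. It stands 4 mm beyond the pointing end of the red bar and turns with it. Its pivot pin, parallel to z, lies 33 mm from this point along -x. z is the lid's normal
- hasp (a joint): hasp angle: 0 folded in line under the bar, 1.4 (stop) swung out; anticlockwise about its pin seen from above the lid, so with the isolator off the tab swings towards the front of the box (-x). Friction 0.03 N m, stays where it is left
- lock_mouth (a point): centre of the panel lock's round mouth, top of a steel collar (radius 17.5 mm) standing 6 mm over the lid, 155 mm to the right of the isolator's axis. z: the lid's normal, out of the bore; x: up the lid to the green open mark. Bore radius 7.9 mm, flared to 11.9 at the mouth over 4 mm depth
- lock_seat (a point): where the key's tip is when fully home: on the lock's axis, 24 mm below the mouth. At 15 mm depth the tip meets a turning core with a slot 6.5 mm wide; centred and in line with the slot within about 0.12 rad the tang drops 9 mm more. Same axes as lock_mouth
- lock: the same lock, origin and axes as lock_mouth. The core's slot angle is hidden: at the start it lies anywhere from 0.65 to 1.5 rad clockwise of x (seen from above the lid), along the arc of red dots. The core turns with friction 0.06 N m and stays where left, between stops at 0 (slot along x: open) and 1.6 rad clockwise
- key_grip (a point): centre of the grip bar of the plain steel panel key (100 to 160 g), standing upright in a hole of the tool block: bar 64 mm long (its x), 12 wide (y), 18 high. Below the bar a neck of radius 5.5; 24 mm below this point the top of a collar (radius 13, 3 thick) that rests on the block; then a shank of radius 7
- key_tip (a point): the key's lower end, 73 mm straight below key_grip: tang 14 wide (x, in line with the bar), 4 thick (y), 9 long, the shank above it 37 long. Key axes: x along bar and tang, z up the shank. Either way round fits the slot
- block: pine tool block, fixed, 70 (x) by 250 (y) by 58 mm high, origin under its centre; three holes 18 mm wide, 54 deep, at y = -78, 0 and 78 mm hold the key and two hex drivers in any order
- hex_red_center (a point): middle, half-way up, of the hex driver with a red T-handle 70 by 14 by 18 mm, whose top stands 95 mm over the counter, as the key's does within 2 mm; leave alone
- hex_blue_center (a point): the same of the hex driver with a blue T-handle; leave alone
- syrup_center (a point): half-way up a dark brown squeeze bottle with red nozzle, radius 30, 185 mm tall, standing loose in front of the power box; leave alone
- sugar_center (a point): half-way up an aluminium tin with orange lid, radius 42, 99 mm tall, standing loose in front of the tool block; leave alone
- key: the same key; origin at its tip, axes as key_tip

How it is judged:
By the outcome, as a careful person would: the job done as asked, in the order asked, and still so for the second after the job is handed in, with the robot touching nothing.
It also fails if it takes over 72 s, if anything falls off the work surface, if the arm or the gripper's body presses on something with over 40 N, if the wrist force passes 120 N, or if a joint passes its speed limit or range.

## Working session

There is one attempt and no reset: what is moved stays moved. The work goes in short steps, Python scripts to look and compute and a shell command to move; the robot and the scene stay as the last step left them, time stands still between calls to the robot, and variables do not carry over. Pictures are saved under pics/ and viewed, and the job is handed in when it is done.

```bash
ls -la; mkdir -p pics; python3 - <<'E'
from rig import bot
import cv2,json
s=bot.read_state()
print({k:s[k] for k in ('time_s','position','tcp_rot','force','opening')})
for n in ('side','top','wrist'):
    c=bot.capture(n); cv2.imwrite(f'pics/{n}0.png',c['img'][:,:,::-1])
    print(n,c['fx'],c['cx'],c['cy'],c['R'],c['t'])
E
```

```text
total 12
drwxr-xr-x  3 agent agent 4096 Dec  6 16:47 .
drwxr-xr-x 23 root  root  4096 Dec  6 16:47 ..
drwxr-xr-x  2 agent agent 4096 Dec  6 16:47 pics
{'time_s': 0.0, 'position': array([0.22788335, 0.58133822, 0.29126995]), 'tcp_rot': array([[ 9.30948174e-01, -1.13946386e-03,  3.65149558e-01],
       [-3.65151135e-01, -1.85842253e-03,  9.30946397e-01],
       [-3.82177612e-04, -9.99997624e-01, -2.14617159e-03]]), 'force': array([ 0.22873873, -0.0057257 , -0.48162417]), 'opening': 0.9973400217898832}
side 538.6611461502117 284.7096806377743 209.3717585263216 [[ 0.99816083 -0.05527635  0.02488959]
 [-0.00410366 -0.47124267 -0.88199405]
 [ 0.06048245  0.88026977 -0.47060281]] [-0.47058314  0.09078002  1.38198912]
top 435.8446550689079 271.57689263418183 211.45966978673508 [[ 0.0049175  -0.99981394 -0.01865211]
 [-0.99238679 -0.00258385 -0.1231332 ]
 [ 0.1230621   0.01911561 -0.99221485]] [-0.0346354   0.49140562  0.90041951]
wrist 316.98043177215595 278.3606974915996 212.08340478709476 [[ 0.36530455  0.93088731 -0.0011869 ]
 [ 0.89074504 -0.34918072  0.29094004]
 [ 0.27041794 -0.10733895 -0.95674055]] [-0.62278523 -0.03500595  0.39128353]
```

View pics/side0.png

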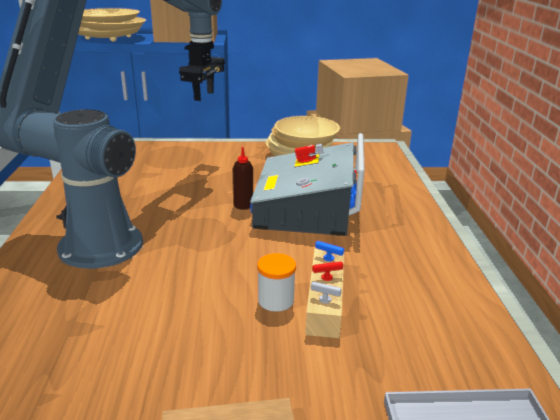

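View pics/top0.png

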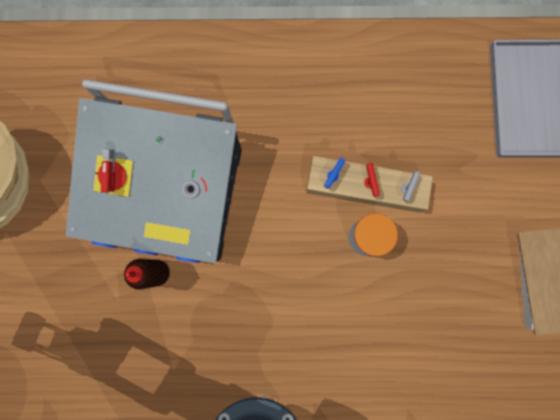

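View pics/wrist0.png

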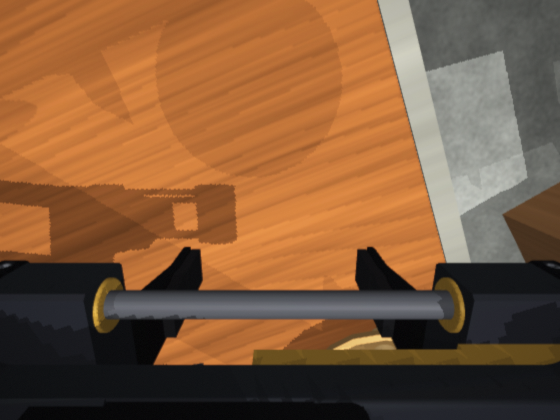

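The top view shows the power box (corners about (80,100), (237,123), (218,262), (68,238)), the isolator near (110,175), the lock near (191,188), and the key, which is the right-most handle near (411,186). I'll enlarge these areas.

```bash
python3 - <<'E'
import cv2
t=cv2.imread('pics/top0.png')
def crop(im,x0,y0,x1,y1,s,n):
    c=cv2.resize(im[y0:y1,x0:x1],None,fx=s,fy=s,interpolation=cv2.INTER_CUBIC)
    for x in range((x0+9)//10*10,x1,10):
        cv2.line(c,((x-x0)*s,0),((x-x0)*s,6),(0,0,255),1); 
        if x%20==0: cv2.putText(c,str(x),((x-x0)*s,16),0,.4,(255,0,255),1)
    for y in range((y0+9)//10*10,y1,10):
        cv2.line(c,(0,(y-y0)*s),(6,(y-y0)*s),(0,0,255),1)
        if y%20==0: cv2.putText(c,str(y),(8,(y-y0)*s+4),0,.4,(255,0,255),1)
    cv2.imwrite(n,c)
crop(t,55,70,255,270,3,'pics/t_box.png')
crop(t,300,140,440,265,5,'pics/t_blk.png')
s=cv2.imread('pics/side0.png')
crop(s,240,130,380,240,5,'pics/s_box.png')
crop(s,245,235,355,345,5,'pics/s_blk.png')
E
```

```text
(no output)
```

View pics/t_box.png

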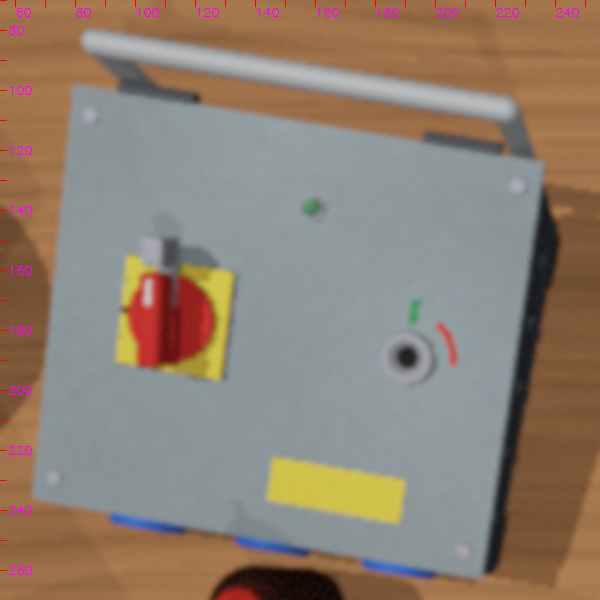

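View pics/t_blk.png

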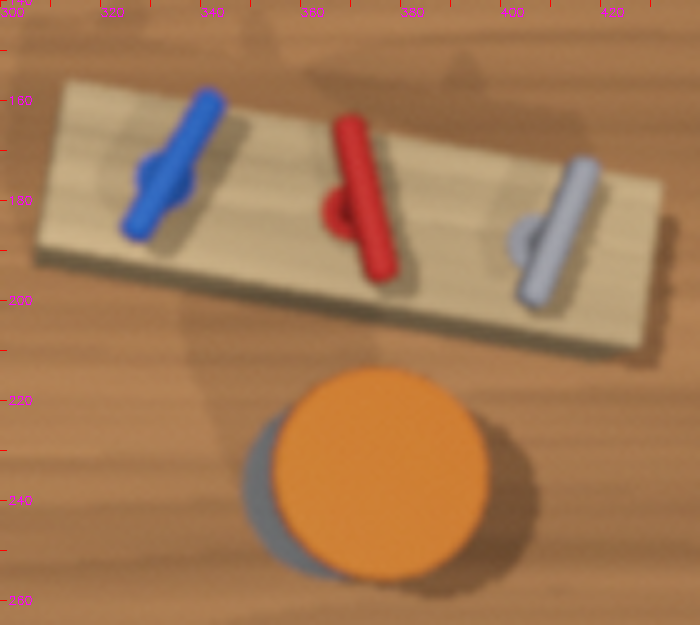

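View pics/s_box.png

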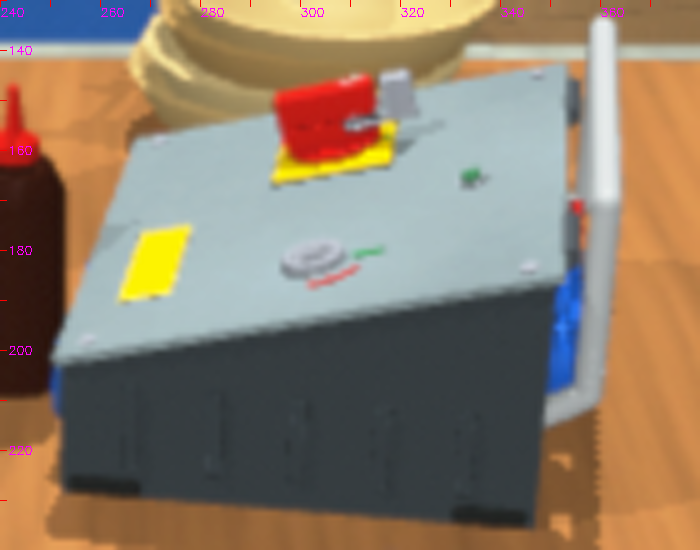

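View pics/s_blk.png

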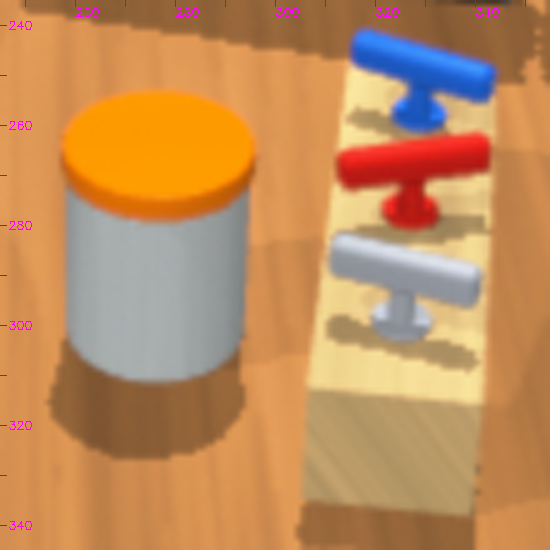

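```bash
cat > h.py <<'E'
import numpy as np
from scipy.optimize import least_squares
from scipy.spatial.transform import Rotation as Ro
CAM={'side':dict(f=538.6611461502117,c=(284.7096806377743,209.3717585263216),R=np.array([[0.99816083,-0.05527635,0.02488959],[-0.00410366,-0.47124267,-0.88199405],[0.06048245,0.88026977,-0.47060281]]),t=np.array([-0.47058314,0.09078002,1.38198912])),
'top':dict(f=435.8446550689079,c=(271.57689263418183,211.45966978673508),R=np.array([[0.0049175,-0.99981394,-0.01865211],[-0.99238679,-0.00258385,-0.1231332],[0.1230621,0.01911561,-0.99221485]]),t=np.array([-0.0346354,0.49140562,0.90041951]))}
def proj(c,X):
    c=CAM[c] if isinstance(c,str) else c
    p=np.atleast_2d(X)@c['R'].T+c['t']; return c['f']*p[:,:2]/p[:,2:]+np.array(c['c'])
def ray(c,uv):
    c=CAM[c] if isinstance(c,str) else c
    d=np.array([(uv[0]-c['c'][0])/c['f'],(uv[1]-c['c'][1])/c['f'],1.]); return -c['R'].T@c['t'],c['R'].T@d
def onz(c,uv,z):
    o,d=ray(c,uv); return o+d*(z-o[2])/d[2]
def tri(obs):
    x0=np.array([.5,.1,.1])
    r=least_squares(lambda X:np.concatenate([proj(c,X)[0]-uv for c,uv in obs]),x0); return r.x,r.fun
S=.26
def boxT(p): # x,y,yaw
    R=Ro.from_euler('z',p[2]).as_matrix(); return R,np.array([p[0],p[1],0])
E
python3 - <<'E'
from h import *
L=np.array([[.13,.15,.154],[.13,-.15,.154],[-.13,-.15,.085],[-.13,.15,.085]])
T=[(80,98.7),(236,124.3),(216,262.7),(66,236)]; Sd=[(353,143.2),(351.6,187.4),(250.4,202.4),(267,158)]
for use in ('both','top','side'):
    def f(p):
        R,o=boxT(p);X=L@R.T+o;e=[]
        if use!='side': e.append((proj('top',X)-T).ravel())
        if use!='top': e.append((proj('side',X)-Sd).ravel())
        return np.concatenate(e)
    r=least_squares(f,[.6,.3,0.1]); print(use,r.x.round(4),r.fun.round(1))
    p=r.x
    if use=='both': P=p
R,o=boxT(P)
Rl=R@Ro.from_euler('y',-S).as_matrix()  # x up the lid, z normal
print('lid',Rl.round(4).tolist())
# plane through front
a=o+R@np.array([-.13,0,.085])
def onlid(c,uv,h):
    q,d=ray(c,uv); n=Rl[:,2]; return q+d*((a+n*h-q)@n)/(d@n)
for nm,h,t,s in (('mouth',.006,(190.3,188.7),(302.6,181)),('isotop',.043,(105.3,177),(304.8,147.2))):
    A=onlid('top',t,h);B=onlid('side',s,h)
    X,e=tri([('top',t),('side',s)])
    print(nm,A.round(4),B.round(4),X.round(4),e.round(1),'local',(Rl.T@(A-a)).round(4),(Rl.T@(B-a)).round(4),(Rl.T@(X-a)).round(4))
for nm,z,t,s in (('key',.095,[(416.5,172),(406.5,200.5)],[(312,283),(335.5,293)]),('red',.095,[(370,164.5),(375.5,195)],0),('blue',.095,[(341,159),(327,187)],0),('sugar',.099,[(376,235)],0)):
    print(nm,[onz('top',u,z).round(4) for u in t], s and [onz('side',u,z).round(4) for u in s])
E
```

```text
both [ 0.538   0.2049 -0.1694] [ 2.   1.3 -1.   1.  -1.5 -1.3  2.4 -0.6 -1.  -0.7 -0.1 -3.1  0.9 -1.6
  0.3 -0.2]
top [ 0.5381  0.2058 -0.1674] [ 1.4  1.4 -1.6  0.7 -1.8 -1.5  2.1 -0.5]
side [ 0.537   0.194  -0.1773] [-0.4  0.8 -0.3 -1.1  0.2  0.   0.5  1.1]
lid [[0.9526, 0.1686, -0.2534], [-0.1629, 0.9857, 0.0433], [0.2571, 0.0, 0.9664]]
mouth [0.5236 0.1227 0.1257] [0.5231 0.1151 0.1259] [0.5242 0.1235 0.122 ] [-0.   0.   0.1 -0. ] local [ 0.1358 -0.0834  0.006 ] [ 0.1366 -0.091   0.006 ] [ 0.1352 -0.0825  0.0023]
isotop [0.5391 0.2749 0.1612] [0.5413 0.271  0.162 ] [0.5401 0.2754 0.16  ] [ 0.  -0.4 -0.6  0.1] local [0.1349 0.0692 0.043 ] [0.1379 0.0657 0.043 ] [0.1354 0.0699 0.0415]
key [array([ 0.5635, -0.3228,  0.095 ]), array([ 0.506, -0.301,  0.095])] [array([ 0.5077, -0.3078,  0.095 ]), array([ 0.5511, -0.3423,  0.095 ])]
red [array([ 0.5788, -0.2307,  0.095 ]), array([ 0.5169, -0.2402,  0.095 ])] 0
blue [array([ 0.59 , -0.173,  0.095]), array([ 0.5329, -0.1443,  0.095 ])] 0
sugar [array([ 0.4372, -0.2384,  0.099 ])] 0
```

```bash
cat >> h.py <<'E'
from rig import bot
def state():
    s=bot.read_state(); return np.array(s['position']),np.array(s['tcp_rot']),s
def plan(Rt,G,rows=True):
    """turn first, then shift: Rt target tool rot, G target grasp point (51mm ahead of TCP)"""
    p,R,s=state()
    U,_,V=np.linalg.svd(Rt); Rt=U@V
    P=np.asarray(G)-.051*Rt[:,1]
    rv=Ro.from_matrix(R.T@Rt).as_rotvec()
    print('rotvec(tool now)',rv.round(4),'|',np.linalg.norm(rv).round(3),'shift after turn cm',(100*Rt.T@(P-p)).round(2),'shift before turn cm',(100*R.T@(P-p)).round(2))
def show():
    p,R,s=state()
    print('t',round(s['time_s'],2),'tcp',p.round(4),'grasp',(p+.051*R[:,1]).round(4),'F',np.round(s['force'],1),'M',np.round(s['moment'],2),'open',round(s['opening'],3),'q',np.round(s['joint_positions'],1))
YAW=-.168
def lid(yaw=YAW):
    return Ro.from_euler('z',yaw).as_matrix()@Ro.from_euler('y',-S).as_matrix()
def toolrot(a,yaw=YAW):
    """tool pointing into lid; held bar (across jaws) pointing at angle a ccw from lid x"""
    L=lid(yaw); c,s_=np.cos(a),np.sin(a)
    bx=c*L[:,0]+s_*L[:,1]; by=-s_*L[:,0]+c*L[:,1]
    return np.column_stack([bx,-L[:,2],by])
def wcam():
    c=bot.capture('wrist'); return dict(f=c['fx'],c=(c['cx'],c['cy']),R=np.array(c['R']),t=np.array(c['t'])),c['img']
E
python3 - <<'E'
from h import *
L=lid(); iso=np.array([.5395,.2745,.1605])-L[:,2]*.009
print('iso',iso)
plan(toolrot(0),iso+.1*L[:,2])
for n,z,t in (('nozzle',.185,(134,274)),('bottom?',.09,(150,272))): print(n,onz('top',t,z))
E
```

```text
iso [0.54178115 0.27411312 0.15180249]
rotvec(tool now) [ 0.0284 -0.2044 -0.2595] | 0.332 shift after turn cm [ 31.28   7.67 -25.05] shift before turn cm [ 36.64  -0.61 -17.95]
nozzle [0.36104196 0.20527189 0.185     ]
bottom? [0.36313776 0.20532865 0.09      ]
```

```bash
python3 -m pendant '[[[3.66,-0.06,-1.8],[0,0,0],0],[[3.66,-0.06,-1.8],[0,0,0],0],[[3.66,-0.06,-1.8],[0,0,0],0],[[3.66,-0.06,-1.8],[0,0,0],0],[[3.66,-0.06,-1.8],[0,0,0],0],[[3.66,-0.06,-1.8],[0,0,0],0],[[3.66,-0.06,-1.8],[0,0,0],0],[[3.66,-0.06,-1.8],[0,0,0],0],[[3.66,-0.06,-1.8],[0,0,0],0],[[3.66,-0.06,-1.8],[0,0,0],0],[[0,0,0],[0.0095,-0.0681,-0.0865],0.3],[[0,0,0],[0.0095,-0.0681,-0.0865],0.3],[[0,0,0],[0.0095,-0.0681,-0.0865],0.3],[[0,0,0],[0,0,0],0.3],[[0,0,0],[0,0,0],0.3]]'
python3 - <<'E'
from h import *
import cv2
show()
c,i=wcam(); np.savez('w1.npz',**{k:np.array(v) for k,v in c.items()}); cv2.imwrite('pics/w1.png',i[:,:,::-1])
L=lid(); iso=np.array([.54178115,.27411312,.15180249]); plan(toolrot(0),iso+.1*L[:,2])
print(proj(c,[iso,iso+.009*L[:,2],iso-.155*L[:,1]-.028*L[:,2]]))
E
```

```text
time_s: 1.4
position: [0.5022, 0.2806, 0.2979]
tcp_rot: [[0.953, 0.251, 0.168], [-0.163, -0.042, 0.986], [0.255, -0.967, 0.001]]
force: [-0.4, -0.6, -0.0]
opening: 0.735
t 1.4 tcp [0.5022 0.2806 0.2979] grasp [0.515  0.2785 0.2486] F [-0.4 -0.6 -0. ] M [ 0.05  0.18 -0.06] open 0.735 q [ 21.2  23.1  95.9  -9.9  48.7 -53.4]
rotvec(tool now) [-0.0016 -0.0017 -0.0011] | 0.003 shift after turn cm [ 0.03  0.06 -0.02] shift before turn cm [ 0.03  0.06 -0.02]
[[279.9711341  221.13074368]
 [280.04547068 224.76181984]
 [106.74812441 211.60493309]]
```

View pics/w1.png

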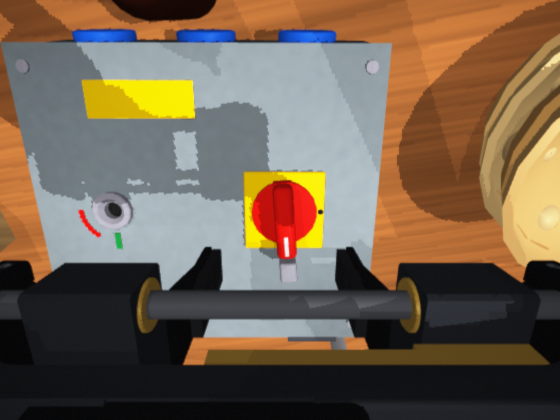

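```bash
cat >> h.py <<'E'
import cv2
def crop(f,x0,y0,x1,y1,s,n):
    im=cv2.imread(f); c=cv2.resize(im[y0:y1,x0:x1],None,fx=s,fy=s,interpolation=cv2.INTER_CUBIC)
    for x in range((x0+9)//10*10,x1,10):
        cv2.line(c,((x-x0)*s,0),((x-x0)*s,6),(0,0,255),1)
        if x%20==0: cv2.putText(c,str(x),((x-x0)*s,16),0,.4,(255,0,255),1)
    for y in range((y0+9)//10*10,y1,10):
        cv2.line(c,(0,(y-y0)*s),(6,(y-y0)*s),(0,0,255),1)
        if y%20==0: cv2.putText(c,str(y),(8,(y-y0)*s+4),0,.4,(255,0,255),1)
    cv2.imwrite(n,c)
E
python3 - <<'E'
from h import *
crop('pics/w1.png',60,165,200,265,5,'pics/w1_lock.png')
crop('pics/w1.png',230,160,350,290,4,'pics/w1_iso.png')
E
```

```text
(no output)
```

View pics/w1_lock.png

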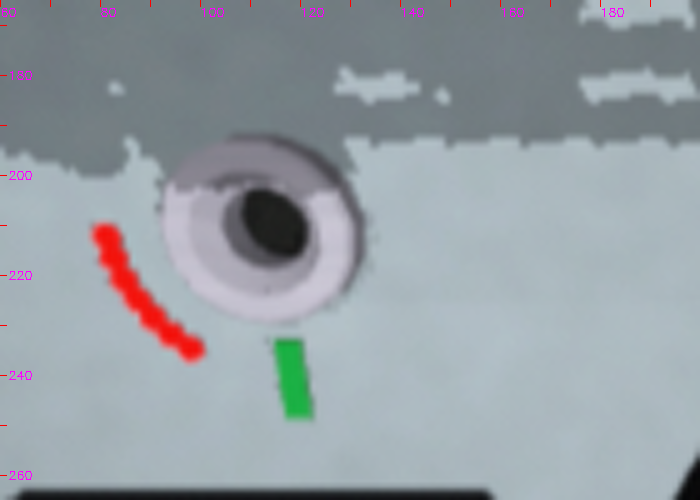

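View pics/w1_iso.png

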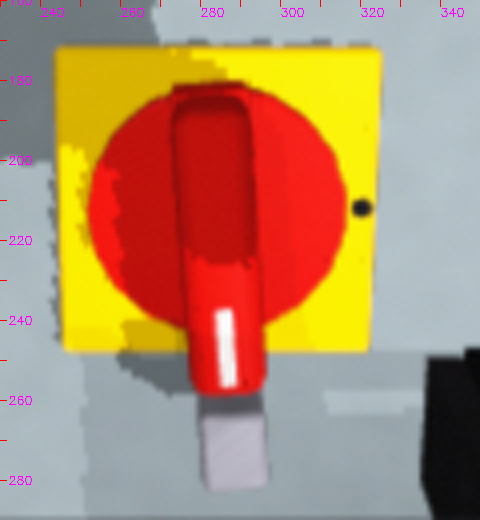

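```bash
python3 - <<'E'
from h import *
w=np.load('w1.npz'); W=dict(f=float(w['f']),c=w['c'],R=w['R'],t=w['t'])
Lc=np.array([[.13,.15,.154],[.13,-.15,.154],[-.13,-.15,.085],[-.13,.15,.085]])
T=[(80,98.7),(236,124.3),(216,262.7),(66,236)]; Sd=[(353,143.2),(351.6,187.4),(250.4,202.4),(267,158)]
obs={'top':dict(m=(190.3,188.7),b=(105.3,177)),'side':dict(m=(302.6,181),b=(304.8,147.2)),'w':dict(m=(111.8,211.4),b0=(282.5,184.5),b1=(287,258),cl=(392,42),cr=(5,43))}
def model(p):
    R,o=boxT(p[:3]); L=R@Ro.from_euler('y',-S).as_matrix(); a=o+R@np.array([-.13,0,.085])
    pt=lambda x,y,h:a+L@np.array([x,y,h])
    ix,iy=p[3:5]
    return dict(C=Lc@R.T+o,m=pt(ix,iy-.155,.006),b=pt(ix,iy,.043),b0=pt(ix-.03,iy,.043),b1=pt(ix+.03,iy,.043),cl=pt(0,.15,0),cr=pt(0,-.15,0)),L
for use in (('top',),('side',),('w',),('top','side','w')):
    def f(p):
        M,_=model(p);e=[]
        for c in use:
            if c!='w': e.append((proj(c,M['C'])-(T if c=='top' else Sd)).ravel()/2)
            for k,uv in obs[c].items(): e.append((proj(W if c=='w' else c,M[k])[0]-uv)/(1 if c!='w' else 1))
        return np.concatenate(e)
    r=least_squares(f,[.538,.205,-.17,.135,.07]); M,L=model(r.x)
    print(use,r.x.round(4),r.fun.round(1),'\n   m',M['m'].round(4),'iso',(M['b']-.009*L[:,2]).round(4))
E
```

```text
('top',) [ 0.5381  0.2058 -0.1665  0.1353  0.0694] [ 0.7  0.7 -0.8  0.3 -0.9 -0.8  1.1 -0.2  0.6  0.2 -0.6 -0.2] 
   m [0.5232 0.1215 0.1256] iso [0.5418 0.2756 0.1526]
('side',) [ 0.537   0.194  -0.1775  0.1364  0.076 ] [-0.2  0.4 -0.1 -0.6  0.1  0.   0.3  0.5  0.  -0.2 -0.   0.2] 
   m [0.5233 0.1162 0.1259] iso [0.5435 0.27   0.1529]
('w',) [ 0.5367  0.2108 -0.1644  0.1357  0.0674] [-1.5 -0.9  2.8  0.7 -1.7  0.3 -2.3 -1.2  2.3  0. ] 
   m [0.522  0.1244 0.1257] iso [0.5402 0.2785 0.1527]
('top', 'side', 'w') [ 0.5369  0.2102 -0.1656  0.1357  0.0676] [-0.5  1.  -2.   0.6 -1.9 -0.5 -0.   0.1 -0.7  0.7 -2.   0.4 -0.9 -0.7
 -0.3 -2.   0.3 -1.2 -0.1 -0.4 -0.6 -1.3 -1.3 -0.8 -1.8 -0.7  2.4  1.2
 -2.2  0.7 -3.  -0.4  1.9  0.2] 
   m [0.5221 0.124  0.1257] iso [0.5406 0.2781 0.1527]
```

```bash
sed -i 's/^YAW=.*/YAW=-.166/' h.py; python3 - <<'E'
from h import *
plan(toolrot(0),[.541,.2775,.1526])
E
```

```text
rotvec(tool now) [-0.0011 -0.0037 -0.0011] | 0.004 shift after turn cm [-0.08  9.95  0.3 ] shift before turn cm [-0.07  9.95  0.29]
```

```bash
python3 -m pendant '[[[-0.08,2,0.3],[0,-0.004,0],0.4],[[0,2.5,0],[0,0,0],0.4],[[0,2.5,0],[0,0,0],0.4],[[0,1.5,0],[0,0,0],0.4],[[0,1.4,0],[0,0,0],0.4],[[0,0,0],[0,0,0],0.4]]'
python3 - <<'E'
from h import *
show(); c,i=wcam(); cv2.imwrite('pics/w2.png',i[:,:,::-1])
plan(toolrot(0),[.541,.2775,.1526])
E
```

```text
time_s: 1.95
position: [0.5283, 0.2791, 0.1994]
tcp_rot: [[0.954, 0.249, 0.166], [-0.16, -0.043, 0.986], [0.253, -0.968, -0.001]]
force: [-0.4, 0.1, -0.3]
opening: 0.601
t 1.95 tcp [0.5283 0.2791 0.1994] grasp [0.541  0.2769 0.1501] F [-0.4  0.1 -0.3] M [-0.01  0.14  0.01] open 0.601 q [ 20.   32.7  98.  -12.   37.2 -51.6]
rotvec(tool now) [ 0.0005  0.0003 -0.0025] | 0.003 shift after turn cm [-0.02 -0.11  0.02] shift before turn cm [-0.02 -0.11  0.02]
```

View pics/w2.png

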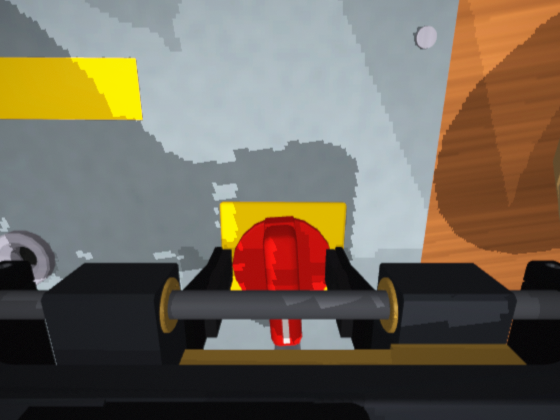

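```bash
python3 -m pendant '[[[0,-0.15,0],[0,0,0],0.6],[[0,0,0],[0,0,0],0.75],[[0,0,0],[0,0,0],0.85],[[0,0,0],[0,0,0],1],[[0,0,0],[0,0,0],1],[[0,0,0],[0,0,0],1]]'
python3 - <<'E'
from h import *
show()
plan(toolrot(0),[.541,.2775,.1526])
E
```

```text
time_s: 2.5
position: [0.5277, 0.2798, 0.2044]
tcp_rot: [[0.953, 0.255, 0.163], [-0.158, -0.041, 0.987], [0.258, -0.966, 0.001]]
force: [0.2, 0.4, 0.3]
opening: 0.23
t 2.5 tcp [0.5277 0.2798 0.2044] grasp [0.5408 0.2777 0.1552] F [0.2 0.4 0.3] M [0.03 0.18 0.02] open 0.23 q [ 20.1  32.2  98.  -12.   37.3 -51.7]
rotvec(tool now) [-0.0016  0.0016  0.0013] | 0.003 shift after turn cm [-0.03  0.25 -0.01] shift before turn cm [-0.03  0.25 -0.01]
```

```bash
python3 -m pendant '[[[0,0.2,0],[0,0,0],1],[[0,0,0],[0,0,0],1],[[0,0,0],[0,0,0],1],[[0,0,0],[0,0,0],1]]'
python3 - <<'E'
from h import *
show()
plan(toolrot(0),[.541,.2775,.1526])
E
```

```text
time_s: 2.83
position: [0.5284, 0.2809, 0.2038]
tcp_rot: [[0.953, 0.257, 0.163], [-0.158, -0.039, 0.987], [0.26, -0.966, 0.004]]
force: [-4.2, 3.7, 9.5]
opening: 0.18
t 2.83 tcp [0.5284 0.2809 0.2038] grasp [0.5415 0.2789 0.1546] F [-4.2  3.7  9.5] M [0.47 0.45 0.07] open 0.18 q [ 20.2  32.2  98.  -12.   37.1 -51.6]
rotvec(tool now) [-0.0041  0.0012  0.0031] | 0.005 shift after turn cm [-0.06  0.19 -0.13] shift before turn cm [-0.06  0.19 -0.13]
```

```bash
python3 -m pendant '[[[0,0,0.05],[0,-0.05,0],1],[[0,0,0],[0,-0.11,0],1],[[0,0,0],[0,-0.11,0],1],[[0,0,0],[0,-0.11,0],1],[[0,0,0],[0,-0.11,0],1],[[0,0,0],[0,-0.11,0],1],[[0,0,0],[0,-0.11,0],1],[[0,0,0],[0,-0.11,0],1],[[0,0,0],[0,-0.11,0],1],[[0,0,0],[0,-0.11,0],1],[[0,0,0],[0,-0.11,0],1],[[0,0,0],[0,-0.11,0],1],[[0,0,0],[0,-0.11,0],1],[[0,0,0],[0,-0.11,0],1],[[0,0,0],[0,-0.05,0],1],[[0,0,0],[0,0,0],1]]'
python3 - <<'E'
from h import *
show()
plan(toolrot(1.57),[.541,.279,.1535])
E
```

```text
time_s: 4.17
position: [0.529, 0.2802, 0.204]
tcp_rot: [[0.2, 0.257, -0.945], [0.98, -0.041, 0.196], [0.012, -0.965, -0.26]]
force: [-3.1, -1.3, 11.0]
opening: 0.18
t 4.17 tcp [0.529  0.2802 0.204 ] grasp [0.5421 0.2781 0.1548] F [-3.1 -1.3 11. ] M [-0.12  0.46  0.07] open 0.18 q [  20.1   32.2   97.9  -12.1   37.2 -139.4]
rotvec(tool now) [ 0.0035 -0.0367  0.0021] | 0.037 shift after turn cm [0.08 0.09 0.13] shift before turn cm [0.08 0.09 0.14]
```

```bash
python3 -m pendant '[[[0,0,0],[0,-0.05,0],1],[[0,0,0],[0,-0.03,0],1],[[0,0,0],[0,0,0],1],[[0,0,0],[0,0,0],1]]'
python3 - <<'E'
from h import *
show()
plan(toolrot(1.57),[.541,.279,.1535])
E
```

```text
time_s: 4.5
position: [0.529, 0.2802, 0.204]
tcp_rot: [[0.129, 0.257, -0.958], [0.992, -0.04, 0.123], [-0.007, -0.966, -0.26]]
force: [-2.7, -0.9, 9.8]
opening: 0.18
t 4.5 tcp [0.529  0.2802 0.204 ] grasp [0.5421 0.2782 0.1547] F [-2.7 -0.9  9.8] M [ 0.02  0.38 -0.7 ] open 0.18 q [  20.1   32.2   97.9  -12.    37.2 -143.7]
rotvec(tool now) [0.0032 0.0379 0.0028] | 0.038 shift after turn cm [0.07 0.09 0.14] shift before turn cm [0.08 0.09 0.13]
```

```bash
python3 -m pendant '[[[0,0,0],[0,0.03,0],1],[[0,0,0],[0,0,0],0.6],[[0,0,0],[0,0,0],0.55],[[0,-1.5,0],[0,0,0],0.55],[[0,-3,0],[0,0,0],0.55],[[0,-2.5,0],[0,0.12,0],0.55],[[0,-0.5,0],[0,0.12,0],0.55],[[0,0,0],[0,0.12,0],0.55],[[0,0,0],[0,0.12,0],0.55],[[0,0,0],[0,0.12,0],0.55],[[0,0,0],[0,0.12,0],0.55],[[0,0,0],[0,0.12,0],0.55],[[0,0,0],[0,0.12,0],0.55],[[0,0,0],[0,0.12,0],0.55],[[0,0,0],[0,0.12,0],0.55],[[0,0,0],[0,0.12,0],0.55],[[0,0,0],[0,0.12,0],0.55],[[0,0,0],[0,0.12,0],0.55],[[0,0,0],[0,0.12,0],0.55],[[0,0,0],[0,0.12,0],0.55]]'
python3 -m pendant '[[[0,0,0],[0,0.12,0],0.55],[[0,0,0],[0,0.12,0],0.55],[[0,0,0],[0,0.12,0],0.55],[[0,0,0],[0,0.12,0],0.55],[[0,0,0],[0,0.12,0],0.55],[[0,0,0],[0,0.12,0],0.55],[[0,0,0],[0,0.12,0],0.55],[[0,0,0],[0,0.12,0],0.55],[[0,0,0],[0,0.12,0],0.55],[[0,0,0],[0,0.12,0],0.55],[[0,0,0],[0,0.1,0],0.55],[[0,0,0],[0,0,0],0.55]]'
python3 - <<'E'
from h import *
show(); c,i=wcam(); cv2.imwrite('pics/w3.png',i[:,:,::-1]); np.savez('w3.npz',**{k:np.array(v) for k,v in c.items()})
crop('pics/w3.png',180,120,380,270,4,'pics/w3c.png')
t=bot.capture('top'); cv2.imwrite('pics/top3.png',t['img'][:,:,::-1]); 
plan(toolrot(1.57-np.pi),[.541,.279,.1535])
L=lid(); print(proj(c,[np.array([.541,.279,.1535])+L@np.array([0,y,.009]) for y in (-.03,.03,.043)]))
E
```

```text
time_s: 6.17
position: [0.5089, 0.2831, 0.2738]
tcp_rot: [[0.893, 0.253, 0.373], [-0.375, -0.042, 0.926], [0.25, -0.966, 0.057]]
force: [-0.1, 0.0, -0.3]
opening: 0.452
time_s: 7.17
position: [0.509, 0.2831, 0.2739]
tcp_rot: [[-0.116, 0.253, 0.96], [-0.993, -0.042, -0.109], [0.013, -0.966, 0.257]]
force: [1.1, 0.2, 0.4]
opening: 0.45
t 7.17 tcp [0.509  0.2831 0.2739] grasp [0.5219 0.281  0.2246] F [1.1 0.2 0.4] M [-0.07  0.22 -0.01] open 0.45 q [ 21.2  25.4  96.4 -10.5  45.7  34.3]
rotvec(tool now) [ 0.0001  0.0562 -0.0007] | 0.056 shift after turn cm [-0.12  7.37  0.01] shift before turn cm [-0.12  7.37  0.02]
[[277.06969728 270.58288555]
 [281.49725787 190.02236751]
 [282.55350057 170.8037804 ]]
```

View pics/w3.png

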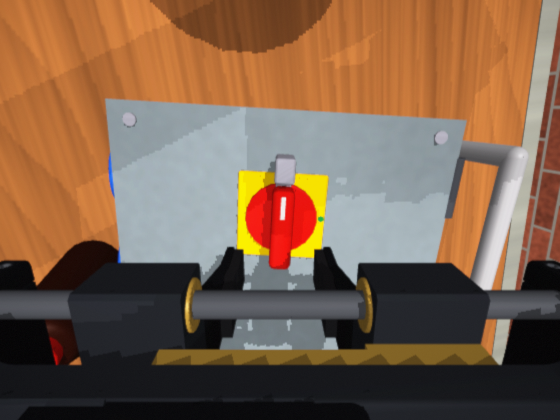

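View pics/w3c.png

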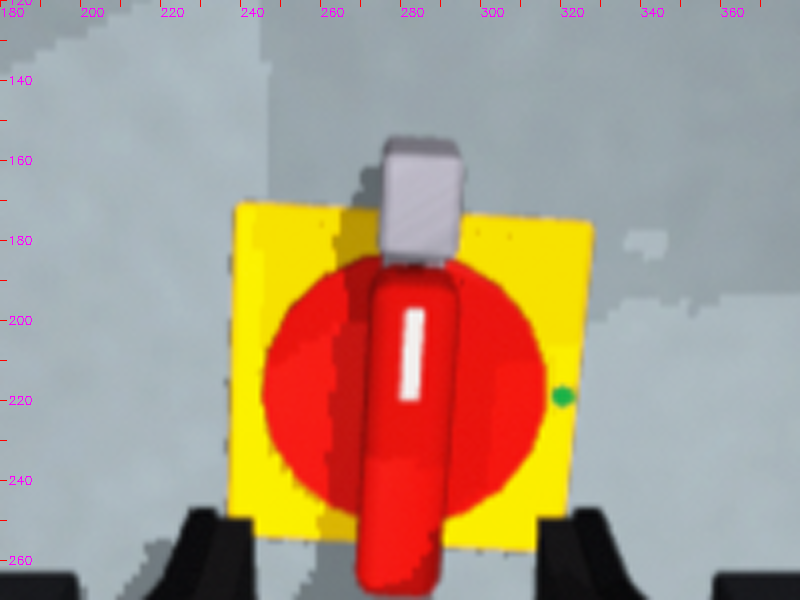

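```bash
python3 - <<'E'
from h import *
L=lid(); iso=np.array([.5422,.2788,.1538])
plan(toolrot(1.57-np.pi),iso+L@np.array([0,.0435,0]))
E
```

```text
rotvec(tool now) [ 0.0001  0.0562 -0.0007] | 0.056 shift after turn cm [-4.47  7.38  0.14] shift before turn cm [-4.45  7.38  0.39]
```

```bash
python3 -m pendant '[[[0,0,0],[0,0.056,0],0.55],[[-2.2,1,0.14],[0,0,0],0.55],[[-2.27,1.2,0],[0,0,0],0.55],[[0,2.5,0],[0,0,0],0.55],[[0,1.5,0],[0,0,0],0.55],[[0,1.1,0],[0,0,0],0.55],[[0,0,0],[0,0,0],0.55],[[0,0,0],[0,0,0],0.55]]'
python3 - <<'E'
from h import *
show(); c,i=wcam(); cv2.imwrite('pics/w4.png',i[:,:,::-1])
L=lid(); iso=np.array([.5422,.2788,.1538])
plan(toolrot(1.57-np.pi),iso+L@np.array([0,.0435,0]))
E
```

```text
time_s: 7.93
position: [0.5365, 0.3237, 0.2038]
tcp_rot: [[-0.168, 0.253, 0.953], [-0.986, -0.042, -0.162], [-0.001, -0.967, 0.257]]
force: [0.7, 0.4, 0.4]
opening: 0.454
t 7.93 tcp [0.5365 0.3237 0.2038] grasp [0.5494 0.3216 0.1545] F [0.7 0.4 0.4] M [-0.08  0.18 -0.01] open 0.454 q [ 24.   34.2  93.4 -12.5  40.7  42.3]
rotvec(tool now) [-0.001  -0.0025 -0.0013] | 0.003 shift after turn cm [ 0.01  0.14 -0.08] shift before turn cm [ 0.01  0.14 -0.08]
```

View pics/w4.png

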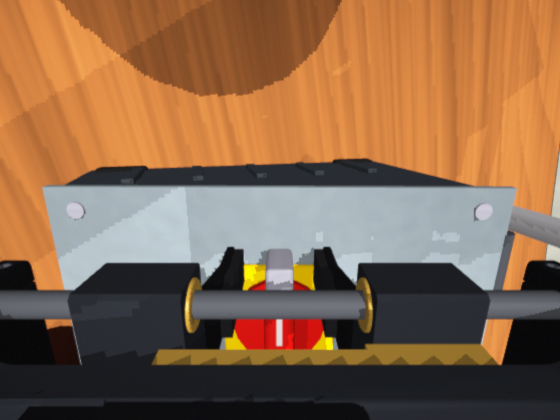

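```bash
python3 -m pendant '[[[0,0.1,-0.04],[0,0,0],0.8],[[0,0,0],[0,0,0],1],[[0,0,0],[0,0,0],1],[[0,0,0],[0,0,0],1],[[0,0,0],[0,0,0],1],[[0,0,0],[0,0,0],1]]'
python3 - <<'E'
from h import *
show()
L=lid(); iso=np.array([.5422,.2788,.1538])
plan(toolrot(1.57-np.pi),iso+L@np.array([0,.0435,0]))
E
```

```text
time_s: 8.48
position: [0.5367, 0.3241, 0.2038]
tcp_rot: [[-0.168, 0.255, 0.952], [-0.986, -0.041, -0.163], [-0.002, -0.966, 0.259]]
force: [0.5, -0.1, 1.4]
opening: 0.159
t 8.48 tcp [0.5367 0.3241 0.2038] grasp [0.5497 0.322  0.1545] F [ 0.5 -0.1  1.4] M [-0.17  0.23 -0.06] open 0.159 q [ 24.   34.2  93.4 -12.6  40.5  42.4]
rotvec(tool now) [-0.0015 -0.0027 -0.0016] | 0.004 shift after turn cm [ 0.03  0.06 -0.04] shift before turn cm [ 0.03  0.06 -0.04]
```

```bash
python3 -m pendant '[[[0.016,0,-0.33],[0,-0.1,0],1],[[0.016,0,-0.33],[0,-0.1,0],1],[[0.016,0,-0.33],[0,-0.1,0],1],[[0.016,0,-0.33],[0,-0.1,0],1],[[0.016,0,-0.33],[0,-0.1,0],1],[[0.016,0,-0.33],[0,-0.1,0],1],[[0.016,0,-0.33],[0,-0.1,0],1]]'
python3 - <<'E'
from h import *
show()
L=lid(); iso=np.array([.5422,.2788,.1538])
plan(toolrot(1.57+.7-np.pi),iso+L@np.array([-.033*np.sin(.7),.01+.033*np.cos(.7),0]))
E
```

```text
time_s: 9.07
position: [0.5147, 0.3198, 0.1981]
tcp_rot: [[0.489, 0.254, 0.835], [-0.857, -0.042, 0.514], [0.166, -0.966, 0.198]]
force: [-0.1, 0.3, 1.2]
opening: 0.155
t 9.07 tcp [0.5147 0.3198 0.1981] grasp [0.5277 0.3177 0.1488] F [-0.1  0.3  1.2] M [-0.26  0.23 -0.16] open 0.155 q [ 24.5  33.4  96.6 -13.4  38.3   3.5]
rotvec(tool now) [-0.0012  0.002  -0.0003] | 0.002 shift after turn cm [ 0.06  0.05 -0.04] shift before turn cm [ 0.06  0.05 -0.04]
```

```bash
python3 -m pendant '[[[0.016,0,-0.33],[0,-0.1,0],1],[[0.016,0,-0.33],[0,-0.1,0],1],[[0.016,0,-0.33],[0,-0.1,0],1],[[0.016,0,-0.33],[0,-0.1,0],1],[[0.016,0,-0.33],[0,-0.1,0],1],[[0.016,0,-0.33],[0,-0.1,0],1],[[0.016,0,-0.33],[0,-0.1,0],1],[[0,0,-0.1],[0,-0.03,0],1],[[0,0,0],[0,0,0],1]]'
python3 - <<'E'
from h import *
show()
L=lid(); iso=np.array([.5422,.2788,.1538])
plan(toolrot(1.57+1.4-np.pi),iso+L@np.array([-.033*np.sin(1.4),.01+.033*np.cos(1.4),0]))
E
```

```text
time_s: 9.82
position: [0.5004, 0.3016, 0.1951]
tcp_rot: [[0.919, 0.254, 0.303], [-0.303, -0.04, 0.952], [0.254, -0.966, 0.04]]
force: [-1.9, 0.5, 2.8]
opening: 0.158
t 9.82 tcp [0.5004 0.3016 0.1951] grasp [0.5133 0.2995 0.1459] F [-1.9  0.5  2.8] M [ 0.3   0.38 -0.53] open 0.158 q [ 23.4  32.4  99.9 -13.6  35.8 -38.5]
rotvec(tool now) [-0.0022  0.0245 -0.    ] | 0.025 shift after turn cm [0.03 0.05 0.01] shift before turn cm [0.03 0.05 0.01]
```

```bash
python3 -m pendant '[[[0,0,0],[0,0.025,0],1],[[0,0,0],[0,0,0],0.6],[[0,0,0],[0,0,0],0.5],[[0,0,0],[0,0,0],0.5],[[0,-1.5,0],[0,0,0],0.5],[[0,-3,0],[0,0,0],0.5],[[0,-3.5,0],[0,0,0],0.5],[[0,-2,0],[0,0,0],0.5],[[0,0,0],[0,0,0],0.5]]'
python3 - <<'E'
from h import *
show(); c,i=wcam(); cv2.imwrite('pics/w5.png',i[:,:,::-1]);np.savez('w5.npz',**{k:np.array(v) for k,v in c.items()})
for z,s in ((.095,((416.5,172),(313,285))),(.095,((406.5,200.5),(339,293)))):
    X,e=tri([('top',s[0])]); print(onz('top',s[0],z),onz('side',s[1],z))
a=np.deg2rad(-20.8); Rt=np.array([[np.cos(a),0,-np.sin(a)],[np.sin(a),0,np.cos(a)],[0,-1,0]])
plan(Rt,[.500,-.312,.21])
E
```

```text
time_s: 10.57
position: [0.4763, 0.3066, 0.2959]
tcp_rot: [[0.91, 0.262, 0.322], [-0.323, -0.038, 0.945], [0.26, -0.964, 0.05]]
force: [-0.2, -0.2, 0.3]
opening: 0.493
t 10.57 tcp [0.4763 0.3066 0.2959] grasp [0.4897 0.3047 0.2468] F [-0.2 -0.2  0.3] M [ 0.06  0.15 -0.06] open 0.493 q [ 25.   22.6  97.2 -11.3  47.8 -39.1]
[ 0.56353888 -0.32276111  0.095     ] [ 0.50906408 -0.31467021  0.095     ]
[ 0.50603105 -0.30103154  0.095     ] [ 0.55812209 -0.34241502  0.095     ]
rotvec(tool now) [-0.052   0.0281  0.2601] | 0.267 shift after turn cm [ 24.21   3.27 -56.92] shift before turn cm [ 21.35   6.23 -57.81]
```

View pics/w5.png

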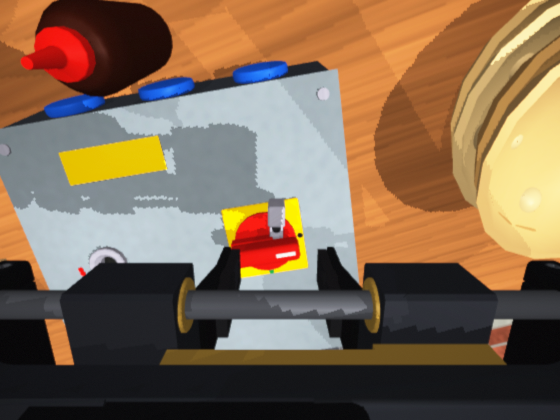

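```bash
python3 -m pendant '[[[0,0,0],[-0.017,0.0094,0.087],0.6],[[0,0,0],[-0.017,0.0094,0.087],0.6],[[0,0,0],[-0.017,0.0094,0.087],0.6],[[1.51,0.1,-3.56],[0,0,0],0.6],[[1.51,0.1,-3.56],[0,0,0],0.6],[[1.51,0.1,-3.56],[0,0,0],0.6],[[1.51,0.1,-3.56],[0,0,0],0.6],[[1.51,0.1,-3.56],[0,0,0],0.6],[[1.51,0.1,-3.56],[0,0,0],0.6],[[1.51,0.1,-3.56],[0,0,0],0.6],[[1.51,0.1,-3.56],[0,0,0],0.6],[[1.51,0.3,-3.56],[0,0,0],0.6],[[1.51,0.3,-3.56],[0,0,0],0.6],[[1.51,0.3,-3.56],[0,0,0],0.6],[[1.51,0.3,-3.56],[0,0,0],0.6],[[1.51,0.3,-3.56],[0,0,0],0.6],[[1.51,0.3,-3.56],[0,0,0],0.6],[[1.51,0.3,-3.56],[0,0,0],0.6],[[1.51,0.3,-3.56],[0,0,0],0.6],[[0,0,0],[0,0,0],0.6]]'
python3 - <<'E'
from h import *
show(); c,i=wcam(); cv2.imwrite('pics/w6.png',i[:,:,::-1]);np.savez('w6.npz',**{k:np.array(v) for k,v in c.items()})
a=np.deg2rad(-20.8); Rt=np.array([[np.cos(a),0,-np.sin(a)],[np.sin(a),0,np.cos(a)],[0,-1,0]])
plan(Rt,[.535,-.310,.085])
d=Rt[:,0]*.032; k=np.array([.535,-.310,.094]); print(proj(c,[k-d,k,k+d]))
E
```

```text
time_s: 12.28
position: [0.498, -0.3207, 0.2573]
tcp_rot: [[0.933, -0.005, 0.361], [-0.361, -0.005, 0.933], [-0.003, -1.0, -0.006]]
force: [0.6, -0.4, 0.3]
opening: 0.395
t 12.28 tcp [ 0.498  -0.3207  0.2573] grasp [ 0.4977 -0.3209  0.2063] F [ 0.6 -0.4  0.3] M [-0.03 -0.07  0.02] open 0.395 q [ -43.4   30.1   88.9   -0.5   61.  -112. ]
rotvec(tool now) [ 0.0029 -0.0059 -0.0063] | 0.009 shift after turn cm [ 3.27 12.12  1.98] shift before turn cm [ 3.34 12.09  2.04]
[[308.44644918 213.81336589]
 [307.68484423 248.83554962]
 [306.97238019 281.59800336]]
```

View pics/w6.png

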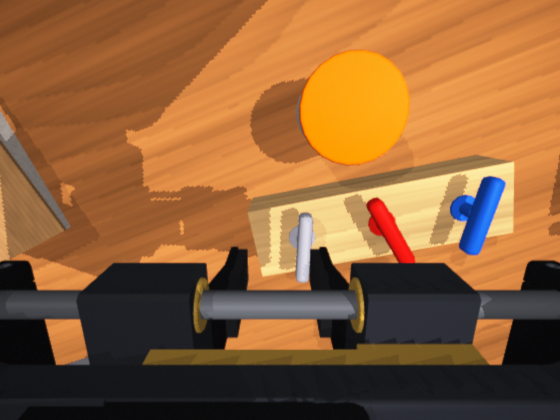

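```bash
python3 -m pendant '[[[1.65,2,0.9],[0,-0.006,-0.006],0.6],[[1.65,2,0.9],[0,0,0],0.6],[[0,2.5,0],[0,0,0],0.6],[[0,2.5,0],[0,0,0],0.6],[[0,2,0],[0,0,0],0.6],[[0,1,0],[0,0,0],0.6],[[0,0,0],[0,0,0],0.6]]'
python3 - <<'E'
from h import *
show(); c,i=wcam(); cv2.imwrite('pics/w7.png',i[:,:,::-1])
a=np.deg2rad(-20.8); Rt=np.array([[np.cos(a),0,-np.sin(a)],[np.sin(a),0,np.cos(a)],[0,-1,0]])
plan(Rt,[.5344,-.3117,.085])
E
```

```text
time_s: 12.92
position: [0.5333, -0.3056, 0.1359]
tcp_rot: [[0.937, -0.006, 0.35], [-0.35, 0.003, 0.937], [-0.007, -1.0, 0.0]]
force: [-0.3, 1.1, 0.1]
opening: 0.399
t 12.92 tcp [ 0.5333 -0.3056  0.1359] grasp [ 0.533  -0.3055  0.0849] F [-0.3  1.1  0.1] M [-0.03 -0.03  0.02] open 0.399 q [-4.020e+01  4.130e+01  9.010e+01 -1.000e-01  4.900e+01 -1.096e+02]
rotvec(tool now) [ 0.001   0.0057 -0.0031] | 0.007 shift after turn cm [ 0.2   0.18 -0.48] shift before turn cm [ 0.19  0.17 -0.48]
```

View pics/w7.png

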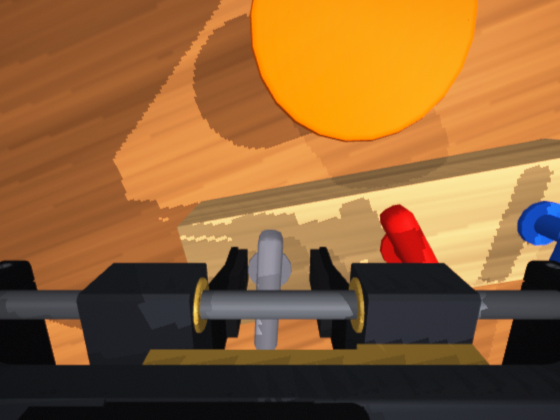

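```bash
python3 -m pendant '[[[0.15,0.1,-0.45],[0,0,0],0.6],[[0,0,0],[0,0,0],0.6],[[0,0,0],[0,0,0],0.6]]'
python3 - <<'E'
from h import *
show()
a=np.deg2rad(-20.8); Rt=np.array([[np.cos(a),0,-np.sin(a)],[np.sin(a),0,np.cos(a)],[0,-1,0]])
plan(Rt,[.5344,-.3117,.085])
c,i=wcam(); cv2.imwrite('pics/w8.png',i[:,:,::-1]); crop('pics/w8.png',180,200,380,350,4,'pics/w8c.png')
E
```

```text
time_s: 13.22
position: [0.5356, -0.3135, 0.1399]
tcp_rot: [[0.936, 0.002, 0.351], [-0.351, -0.005, 0.936], [0.004, -1.0, -0.003]]
force: [-0.1, -0.5, 0.4]
opening: 0.402
t 13.22 tcp [ 0.5356 -0.3135  0.1399] grasp [ 0.5357 -0.3138  0.0889] F [-0.1 -0.5  0.4] M [-0.01 -0.01  0.04] open 0.402 q [-4.06e+01  4.11e+01  8.95e+01 -1.00e-01  4.91e+01 -1.10e+02]
rotvec(tool now) [0.0035 0.0047 0.004 ] | 0.007 shift after turn cm [-0.18  0.39  0.13] shift before turn cm [-0.18  0.39  0.13]
```

View pics/w8c.png

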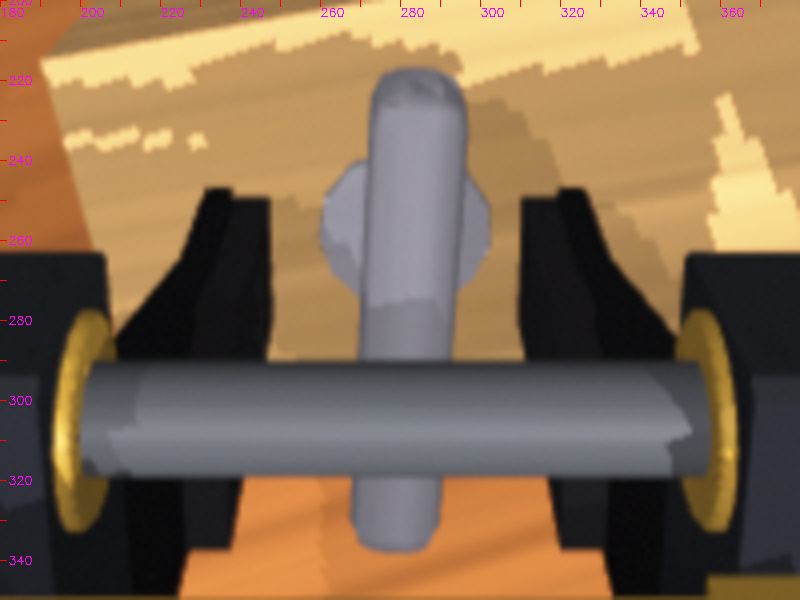

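```bash
python3 -m pendant '[[[-0.1,0.3,0.05],[0,0.04,0],0.6],[[0,0,0],[0,0,0],0.6],[[0,0,0],[0,0,0],0.6],[[0,0,0],[0,0,0],0.6]]'
python3 - <<'E'
from h import *
show()
a=np.deg2rad(-23); Rt=np.array([[np.cos(a),0,-np.sin(a)],[np.sin(a),0,np.cos(a)],[0,-1,0]])
plan(Rt,[.5344,-.3117,.085])
E
```

```text
time_s: 13.6
position: [0.5344, -0.3119, 0.136]
tcp_rot: [[0.922, 0.001, 0.387], [-0.387, -0.003, 0.922], [0.002, -1.0, -0.003]]
force: [0.5, 0.5, 0.1]
opening: 0.4
t 13.6 tcp [ 0.5344 -0.3119  0.136 ] grasp [ 0.5344 -0.3121  0.085 ] F [0.5 0.5 0.1] M [-0.   -0.03  0.04] open 0.4 q [-4.060e+01  4.140e+01  8.980e+01 -1.000e-01  4.870e+01 -1.077e+02]
rotvec(tool now) [0.0026 0.0043 0.002 ] | 0.005 shift after turn cm [-0.   -0.    0.02] shift before turn cm [-0.   -0.    0.02]
```

Well placed. I'll close on the key and check the grip.

```bash
python3 -m pendant '[[[0,0,0],[0,0,0],0.8],[[0,0,0],[0,0,0],1],[[0,0,0],[0,0,0],1],[[0,0,0],[0,0,0],1],[[0,0,0],[0,0,0],1],[[0,0,0],[0,0,0],1],[[0,0,0],[0,0,0],1]]'
python3 - <<'E'
from h import *
show(); c,i=wcam(); cv2.imwrite('pics/w9.png',i[:,:,::-1]); crop('pics/w9.png',180,200,380,350,4,'pics/w9c.png')
E
```

```text
time_s: 14.18
position: [0.5342, -0.3117, 0.1354]
tcp_rot: [[0.922, 0.0, 0.387], [-0.387, -0.003, 0.922], [0.001, -1.0, -0.002]]
force: [0.8, 0.0, -0.2]
opening: 0.131
t 14.18 tcp [ 0.5342 -0.3117  0.1354] grasp [ 0.5342 -0.3119  0.0844] F [ 0.8  0.  -0.2] M [-0.01  0.05  0.  ] open 0.131 q [-4.060e+01  4.140e+01  8.980e+01 -1.000e-01  4.860e+01 -1.077e+02]
```

View pics/w9c.png

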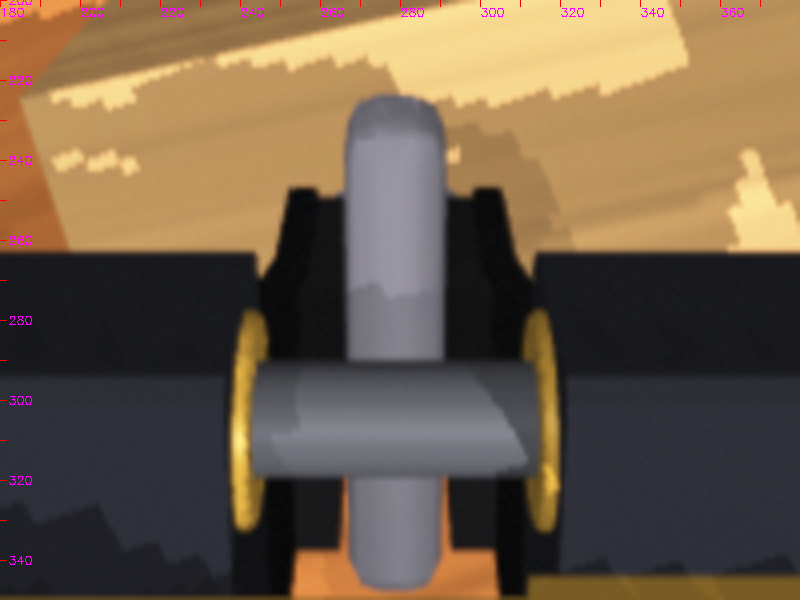

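```bash
python3 - <<'E'
from h import *
c,i=wcam(); p,R,s=state()
g=p+.051*R[:,1]
for h in (.009,.004,0): print(h,proj(c,[g-R[:,0]*.032-R[:,1]*h,g-R[:,1]*h,g+R[:,0]*.032-R[:,1]*h]).round(1).tolist())
E
```

```text
0.009 [[281.2, 227.4], [281.1, 290.3], [280.9, 346.0]]
0.004 [[281.1, 223.7], [281.0, 285.0], [280.8, 339.3]]
0 [[281.1, 221.0], [280.9, 280.9], [280.8, 334.3]]
```

```bash
python3 -m pendant '[[[0,-0.7,0],[0,0,0],1],[[0,-2,0],[0,0,0],1],[[0,-3,0],[0,0,0],1],[[0,-3.5,0],[0,0,0],1],[[0,-3.5,0],[0,0,0],1],[[0,-2,0],[0,0,0],1],[[0,0,0],[0,0,0],1]]'
python3 - <<'E'
from h import *
show()
L=lid(); m=np.array([.5233,.1250,.1265]); Rt=toolrot(-1.07)
c,i=wcam(); cv2.imwrite('pics/w10.png',i[:,:,::-1])
p,R,s=state(); T=R.T@(-c['R'].T@c['t']-p); print('cam in tool',T.round(4),'dir',(R.T@c['R'].T).round(3))
for off in (0,.03,.05):
    G=m+L[:,2]*.125+Rt[:,0]*off; P=G-.051*Rt[:,1]
    Rc=(R.T@c['R'].T); Rw=(Rt@Rc).T; cc=dict(f=c['f'],c=c['c'],R=Rw,t=-Rw@(P+Rt@T))
    print(off,proj(cc,m),proj(cc,G+.073*Rt[:,1])); 
    plan(Rt,G)
E
```

```text
time_s: 14.87
position: [0.5362, -0.3129, 0.2885]
tcp_rot: [[0.922, 0.009, 0.387], [-0.387, -0.01, 0.922], [0.012, -1.0, -0.006]]
force: [0.0, -0.9, -1.1]
opening: 0.135
t 14.87 tcp [ 0.5362 -0.3129  0.2885] grasp [ 0.5367 -0.3135  0.2375] F [ 0.  -0.9 -1.1] M [-0.09 -0.    0.03] open 0.135 q [-4.050e+01  2.990e+01  8.340e+01 -1.000e-01  6.590e+01 -1.077e+02]
cam in tool [-0.0792 -0.095  -0.0016] dir [[ 0.     0.955  0.296]
 [ 0.001 -0.296  0.955]
 [ 1.     0.    -0.001]]
0 [[280.42515352 206.96070325]] [[280.80812305 226.83896476]]
rotvec(tool now) [ 0.1633  0.8343 -0.2044] | 0.874 shift after turn cm [-43.5   -4.39   9.91] shift before turn cm [-22.41  -1.44  38.8 ]
0.03 [[280.49135646 173.5719266 ]] [[280.80812305 226.83896476]]
rotvec(tool now) [ 0.1633  0.8343 -0.2044] | 0.874 shift after turn cm [-40.5   -4.39   9.91] shift before turn cm [-20.45  -1.79  36.55]
0.05 [[280.53793349 150.08127699]] [[280.80812305 226.83896476]]
rotvec(tool now) [ 0.1633  0.8343 -0.2044] | 0.874 shift after turn cm [-38.5   -4.39   9.91] shift before turn cm [-19.14  -2.02  35.06]
```

View pics/w10.png

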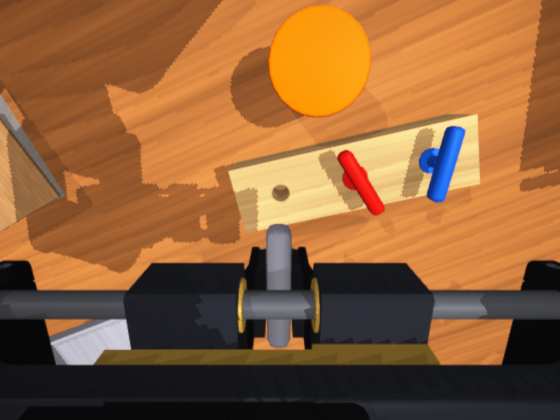

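```bash
python3 -m pendant '[[[-1.74,-0.5,3.19],[0,0,0],1],[[-1.74,-0.5,3.19],[0,0,0],1],[[-1.74,-0.5,3.19],[0,0,0],1],[[-1.74,-0.3,3.19],[0,0,0],1],[[-1.74,-0.2,3.19],[0,0,0],1],[[-1.74,0,3.19],[0,0,0],1],[[-1.74,0,3.19],[0,0,0],1],[[-1.74,0,3.19],[0,0,0],1],[[-1.74,0,3.19],[0,0,0],1],[[-1.74,0,3.19],[0,0,0],1],[[-1.74,0,3.19],[0,0,0],1],[[0,0,0],[0.0204,0.1043,-0.0256],1],[[0,0,0],[0.0204,0.1043,-0.0256],1],[[0,0,0],[0.0204,0.1043,-0.0256],1],[[0,0,0],[0.0204,0.1043,-0.0256],1],[[0,0,0],[0.0204,0.1043,-0.0256],1],[[0,0,0],[0.0204,0.1043,-0.0256],1],[[0,0,0],[0.0204,0.1043,-0.0256],1],[[0,0,0],[0.0204,0.1043,-0.0256],1],[[0,0,0],[0,0,0],1]]'
python3 -m pendant '[[[0,0,0],[0,0,0],1],[[0,0,0],[0,0,0],1]]'
python3 - <<'E'
from h import *
show()
L=lid(); m=np.array([.5233,.1250,.1265]); Rt=toolrot(-1.07)
c,i=wcam(); cv2.imwrite('pics/w11.png',i[:,:,::-1]); np.savez('w11.npz',**{k:np.array(v) for k,v in c.items()})
print(proj(c,m)); plan(Rt,m+L[:,2]*.125+Rt[:,0]*.05)
crop('pics/w11.png',200,90,360,210,5,'pics/w11c.png')
E
```

```text
time_s: 16.58
position: [0.4912, 0.0867, 0.2991]
tcp_rot: [[0.313, 0.244, 0.918], [-0.943, -0.039, 0.331], [0.116, -0.969, 0.218]]
force: [0.2, 0.3, -1.2]
opening: 0.133
time_s: 16.75
position: [0.4932, 0.0863, 0.3005]
tcp_rot: [[0.315, 0.247, 0.916], [-0.942, -0.038, 0.334], [0.118, -0.968, 0.22]]
force: [0.1, 0.2, -1.4]
opening: 0.134
t 16.75 tcp [0.4932 0.0863 0.3005] grasp [0.5058 0.0843 0.2511] F [ 0.1  0.2 -1.4] M [0.01 0.27 0.02] open 0.134 q [ -2.1  16.4 106.8  -2.5  42.6 -19.7]
[[281.92021818 155.43948226]]
rotvec(tool now) [ 0.0047  0.0007 -0.0059] | 0.008 shift after turn cm [ 0.13 -0.17  0.08] shift before turn cm [ 0.13 -0.17  0.08]
```

View pics/w11.png

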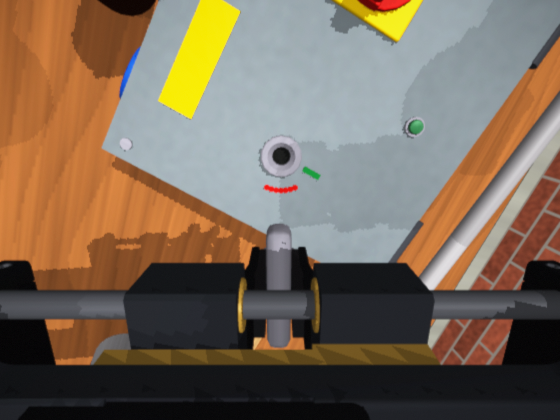

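View pics/w11c.png

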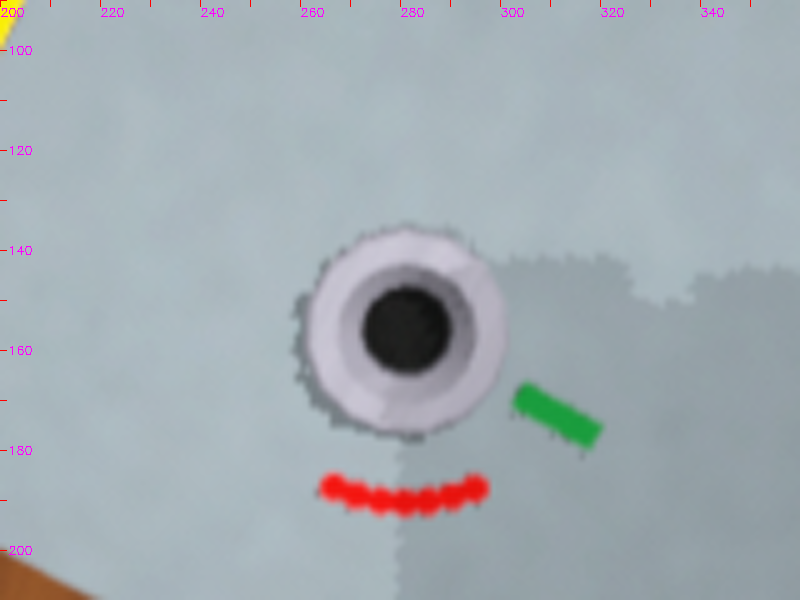

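```bash
python3 - <<'E'
from h import *
show()
L=lid(); m=np.array([.5240,.1246,.1267]); Rt=toolrot(-.62)
plan(Rt,m+L[:,2]*(.073+.010))
E
```

```text
t 16.8 tcp [0.4936 0.0862 0.3008] grasp [0.5062 0.0843 0.2514] F [-0.4  0.2 -1. ] M [-0.    0.2  -0.06] open 0.132 q [ -2.1  16.4 106.7  -2.5  42.5 -19.7]
rotvec(tool now) [ 0.0033 -0.4493 -0.0068] | 0.449 shift after turn cm [-4.27  4.03  2.22] shift before turn cm [-4.79  4.06  0.16]
```

```bash
python3 -m pendant '[[[-2.4,1.5,0.08],[0,0,0],1],[[-2.39,1.5,0.08],[0,0,0],1],[[0,0.6,0],[0.0008,-0.112,-0.0017],1],[[0,0.4,0],[0.0008,-0.112,-0.0017],1],[[0,0,0],[0.0008,-0.112,-0.0017],1],[[0,0,0],[0.0008,-0.113,-0.0017],1],[[0,0,0],[0,0,0],1],[[0,0,0],[0,0,0],1],[[0,0,0],[0,0,0],1]]'
python3 - <<'E'
from h import *
show()
L=lid(); m=np.array([.5240,.1246,.1267]); Rt=toolrot(-.62)
plan(Rt,m+L[:,2]*(.073+.006))
for n in ('top','side'):
    t=bot.capture(n); cv2.imwrite(f'pics/{n}12.png',t['img'][:,:,::-1])
crop('pics/side12.png',240,60,380,200,4,'pics/s12c.png')
plan(Rt,m+L[:,2]*(.073+.006))
E
```

```text
time_s: 17.55
position: [0.4903, 0.1303, 0.2573]
tcp_rot: [[0.677, 0.255, 0.691], [-0.706, -0.043, 0.707], [0.21, -0.966, 0.151]]
force: [0.9, -0.7, -1.0]
opening: 0.131
t 17.55 tcp [0.4903 0.1303 0.2573] grasp [0.5033 0.1282 0.2081] F [ 0.9 -0.7 -1. ] M [ 0.04  0.27 -0.01] open 0.131 q [  3.9  21.  108.8  -5.9  35.8 -36.5]
rotvec(tool now) [-0.0009 -0.0041  0.0013] | 0.004 shift after turn cm [-0.04  0.5  -0.04] shift before turn cm [-0.04  0.5  -0.04]
rotvec(tool now) [-0.001  -0.0034  0.0014] | 0.004 shift after turn cm [-0.04  0.51 -0.04] shift before turn cm [-0.04  0.51 -0.04]
```

View pics/s12c.png

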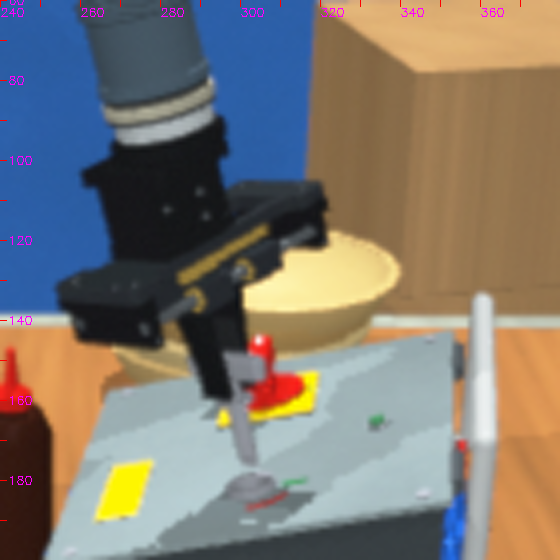

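```bash
python3 -m pendant '[[[-0.04,0.5,-0.04],[0,0,0],1],[[0,0.4,0],[0,0,0],1],[[0,0.3,0],[0,0,0],1],[[0,0.2,0],[0,0,0],1],[[0,0,0],[0,0,0],1],[[0,0,0],[0,0,0],1]]'
python3 - <<'E'
from h import *
show()
L=lid(); m=np.array([.5240,.1246,.1267]); Rt=toolrot(-.62)
plan(Rt,m+L[:,2]*(.073))
E
```

```text
time_s: 18.15
position: [0.4931, 0.1298, 0.2434]
tcp_rot: [[0.678, 0.255, 0.69], [-0.704, -0.043, 0.708], [0.21, -0.966, 0.15]]
force: [-0.8, -0.2, -0.8]
opening: 0.132
t 18.15 tcp [0.4931 0.1298 0.2434] grasp [0.5061 0.1276 0.1941] F [-0.8 -0.2 -0.8] M [0.03 0.23 0.05] open 0.132 q [  3.8  22.5 109.3  -6.1  33.8 -36.4]
rotvec(tool now) [-0.0005 -0.0021  0.001 ] | 0.002 shift after turn cm [ 0.02 -0.32  0.02] shift before turn cm [ 0.02 -0.32  0.02]
```

```bash
python3 -m pendant '[[[0.02,0.25,0.02],[0,0,0],1],[[0,0.25,0],[0,0,0],1],[[0,0.2,0],[0,0,0],1],[[0,0,0],[0,0,0],1],[[0,0,0],[0,0,0],1]]'
python3 - <<'E'
from h import *
show()
L=lid(); m=np.array([.5240,.1246,.1267]); Rt=toolrot(-.62)
plan(Rt,m+L[:,2]*(.073))
E
```

```text
time_s: 18.57
position: [0.4941, 0.1299, 0.2365]
tcp_rot: [[0.678, 0.253, 0.69], [-0.705, -0.042, 0.708], [0.208, -0.967, 0.149]]
force: [-2.3, 3.1, -0.9]
opening: 0.139
t 18.57 tcp [0.4941 0.1299 0.2365] grasp [0.507  0.1277 0.1872] F [-2.3  3.1 -0.9] M [0.63 0.84 0.18] open 0.139 q [  3.8  23.3 109.5  -6.2  32.9 -36.3]
rotvec(tool now) [ 0.0005 -0.0022 -0.0008] | 0.002 shift after turn cm [ 0.1  -1.01  0.04] shift before turn cm [ 0.1  -1.01  0.04]
```

```bash
python3 -m pendant '[[[-0.08,0,0.01],[0,0,0],1],[[0,0,0],[0,0,0],1],[[0,0,0],[0,0,0],1]]'
python3 - <<'E'
from h import *
show()
p,R,s=state(); print('Ftool',(R.T@s['force']).round(1),'Mtool',(R.T@s['moment']).round(2))
L=lid(); m=np.array([.5240,.1246,.1267]); Rt=toolrot(-.62)
plan(Rt,m+L[:,2]*(.073))
E
```

```text
time_s: 18.82
position: [0.4941, 0.1302, 0.2365]
tcp_rot: [[0.678, 0.253, 0.69], [-0.704, -0.043, 0.709], [0.209, -0.966, 0.149]]
force: [-4.3, 2.1, -1.7]
opening: 0.133
t 18.82 tcp [0.4941 0.1302 0.2365] grasp [0.5071 0.128  0.1872] F [-4.3  2.1 -1.7] M [0.38 0.84 0.09] open 0.133 q [  3.8  23.3 109.5  -6.3  32.9 -36.2]
Ftool [-4.8  0.5 -1.7] Mtool [-0.31 -0.02  0.87]
rotvec(tool now) [ 0.0003 -0.0019  0.0002] | 0.002 shift after turn cm [ 0.13 -1.01  0.02] shift before turn cm [ 0.13 -1.01  0.02]
```

```bash
python3 -m pendant '[[[-0.12,0,-0.03],[0,0,0],1],[[0,0,0],[0,0,0],1],[[0,0,0],[0,0,0],1]]'
python3 - <<'E'
from h import *
show()
p,R,s=state(); print('Ftool',(R.T@s['force']).round(1),'Mtool',(R.T@s['moment']).round(2))
L=lid(); m=np.array([.5240,.1246,.1267]); Rt=toolrot(-.62)
plan(Rt,m+L[:,2]*(.073))
E
```

```text
time_s: 19.07
position: [0.4938, 0.1306, 0.2365]
tcp_rot: [[0.678, 0.255, 0.689], [-0.704, -0.043, 0.709], [0.21, -0.966, 0.15]]
force: [-2.1, -0.2, -2.3]
opening: 0.13
t 19.07 tcp [0.4938 0.1306 0.2365] grasp [0.5068 0.1284 0.1872] F [-2.1 -0.2 -2.3] M [ 0.24  0.61 -0.03] open 0.13 q [  3.9  23.3 109.5  -6.4  32.7 -36. ]
Ftool [-1.8  1.7 -1.9] Mtool [-0.28  0.06  0.59]
rotvec(tool now) [-0.0007 -0.0019  0.0015] | 0.002 shift after turn cm [ 0.18 -1.    0.01] shift before turn cm [ 0.18 -1.    0.01]
```

```bash
python3 -m pendant '[[[-0.06,0.15,-0.03],[0,0,0],1],[[0,0.15,0],[0,0,0],1],[[0,0.1,0],[0,0,0],1],[[0,0,0],[0,0,0],1],[[0,0,0],[0,0,0],1]]'
python3 - <<'E'
from h import *
show()
p,R,s=state(); print('Ftool',(R.T@s['force']).round(1),'Mtool',(R.T@s['moment']).round(2))
L=lid(); m=np.array([.5240,.1246,.1267]); Rt=toolrot(-.62)
plan(Rt,m+L[:,2]*(.073))
E
```

```text
time_s: 19.48
position: [0.4945, 0.1308, 0.2326]
tcp_rot: [[0.678, 0.256, 0.689], [-0.704, -0.043, 0.709], [0.211, -0.966, 0.151]]
force: [-1.4, 1.7, -2.7]
opening: 0.138
t 19.48 tcp [0.4945 0.1308 0.2326] grasp [0.5076 0.1286 0.1833] F [-1.4  1.7 -2.7] M [0.18 0.41 0.06] open 0.138 q [  3.9  23.7 109.7  -6.5  32.1 -35.9]
Ftool [-2.7  2.1 -0.2] Mtool [-0.15 -0.03  0.42]
rotvec(tool now) [-0.0016 -0.002   0.0019] | 0.003 shift after turn cm [ 0.22 -1.4   0.01] shift before turn cm [ 0.23 -1.4   0.01]
```

```bash
python3 -m pendant '[[[-0.02,0.1,0],[0,0,0],1],[[0,0.1,0],[0,0,0],1],[[0,0.05,0],[0,0,0],1],[[0,0,0],[0,0,0],1]]'
cat >> h.py <<'E'
def chk(a,m=np.array([.5240,.1246,.1267])):
    p,R,s=state(); L=lid()
    g=p+.051*R[:,1]; d=L.T@(g+.073*R[:,1]-m)
    ang=np.arctan2(R[:,0]@L[:,1],R[:,0]@L[:,0])
    print('t',round(s['time_s'],2),'tip in lid mm',(1000*d).round(1),'ang',ang.round(3),'Ftool',(R.T@s['force']).round(1),'Mtool',(R.T@s['moment']).round(2),'tilt',(L.T@-R[:,1]).round(3)[:2],'open',round(s['opening'],3))
E
python3 - <<'E'
from h import *
chk(0)
E
```

```text
time_s: 19.82
position: [0.4949, 0.1308, 0.2301]
tcp_rot: [[0.678, 0.256, 0.689], [-0.704, -0.043, 0.709], [0.211, -0.966, 0.151]]
force: [-0.2, -0.1, -1.9]
opening: 0.134
t 19.82 tip in lid mm [ -1.8   1.3 -16.5] ang -0.622 Ftool [-0.5  1.8 -0.5] Mtool [-0.16 -0.02  0.31] tilt [-0.002 -0.   ] open 0.134
```

```bash
python3 -m pendant '[[[0,0.1,0],[0,0,0],1],[[0,0.1,0],[0,0,0],1],[[0,0,0],[0,0,0],1]]'; python3 -c "
from h import *
chk(0)"
```

```text
time_s: 20.07
position: [0.4953, 0.1307, 0.228]
tcp_rot: [[0.678, 0.255, 0.689], [-0.704, -0.043, 0.709], [0.211, -0.966, 0.151]]
force: [0.3, -0.3, -1.8]
opening: 0.136
t 20.07 tip in lid mm [ -2.    1.3 -18.5] ang -0.622 Ftool [ 0.   1.9 -0.3] Mtool [-0.16 -0.    0.22] tilt [-0.002  0.   ] open 0.136
```

```bash
python3 -m pendant '[[[0,0.1,0],[0,0,0],1],[[0,0.1,0],[0,0,0],1],[[0,0,0],[0,0,0],1]]'; python3 -c "
from h import *
chk(0)"
```

```text
time_s: 20.32
position: [0.4958, 0.1307, 0.2261]
tcp_rot: [[0.678, 0.255, 0.689], [-0.704, -0.043, 0.709], [0.21, -0.966, 0.151]]
force: [-1.0, 0.5, -1.3]
opening: 0.133
t 20.32 tip in lid mm [ -2.1   1.3 -20.6] ang -0.622 Ftool [-1.3  0.9 -0.6] Mtool [-0.17 -0.01  0.14] tilt [-0.002  0.   ] open 0.133
```

```bash
python3 -m pendant '[[[0,0.1,0],[0,0,0],1],[[0,0.05,0],[0,0,0],1],[[0,0,0],[0,0,0],1],[[0,0,0],[0,0,0],1]]'; python3 -c "
from h import *
chk(0)"
```

```text
time_s: 20.65
position: [0.4961, 0.1306, 0.2247]
tcp_rot: [[0.678, 0.255, 0.689], [-0.704, -0.043, 0.709], [0.21, -0.966, 0.151]]
force: [0.3, -0.1, -2.0]
opening: 0.134
t 20.65 tip in lid mm [ -2.2   1.3 -21.9] ang -0.622 Ftool [-0.2  2.  -0.2] Mtool [-0.16  0.03  0.08] tilt [-0.002  0.   ] open 0.134
```

```bash
python3 - <<'E'
from h import *
t=bot.capture('side'); cv2.imwrite('pics/side13.png',t['img'][:,:,::-1]); crop('pics/side13.png',270,120,350,200,8,'pics/s13c.png')
c,i=wcam(); cv2.imwrite('pics/w13.png',i[:,:,::-1]); crop('pics/w13.png',200,200,360,300,5,'pics/w13c.png')
E
```

```text
(no output)
```

View pics/s13c.png

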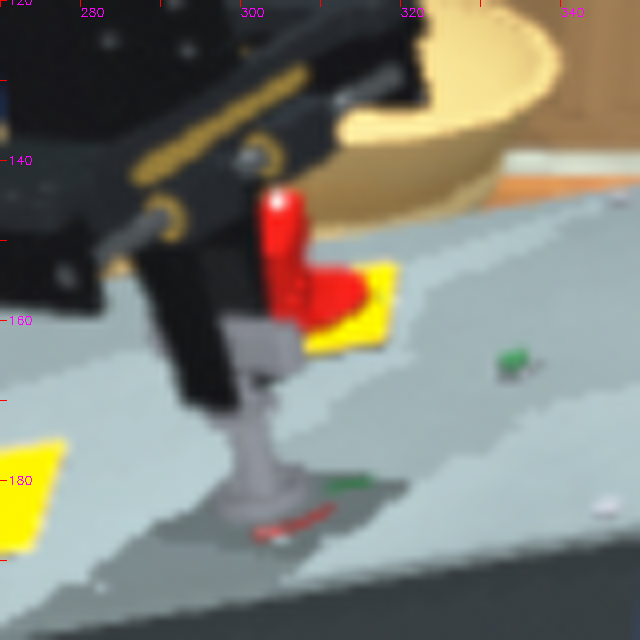

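View pics/w13c.png

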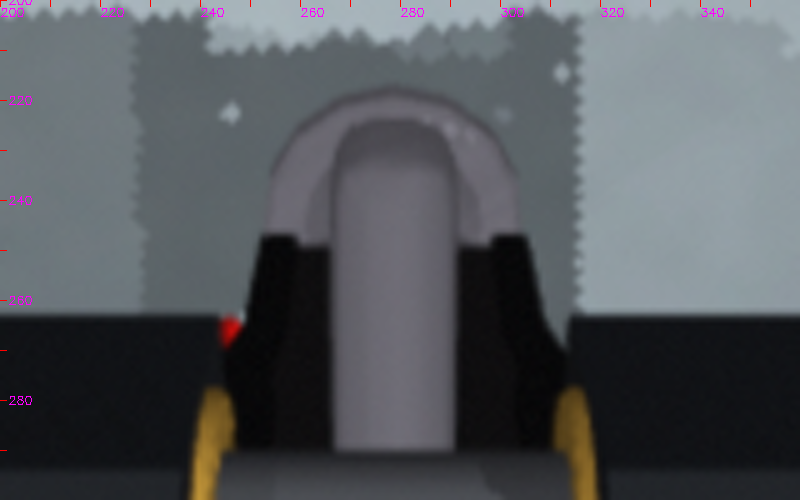

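```bash
python3 -m pendant '[[[0,0.1,0],[0,0,0],1],[[0,0.1,0],[0,0,0],1],[[0,0,0],[0,0,0],1],[[0,0,0],[0,0,0],1]]'; python3 -c "
from h import *
chk(0)"
```

```text
time_s: 21.08
position: [0.4965, 0.1305, 0.2227]
tcp_rot: [[0.678, 0.255, 0.689], [-0.704, -0.043, 0.709], [0.21, -0.966, 0.151]]
force: [0.1, -0.2, -0.6]
opening: 0.133
t 21.08 tip in lid mm [ -2.3   1.3 -24. ] ang -0.622 Ftool [ 0.1  0.6 -0.2] Mtool [-0.2  -0.    0.18] tilt [-0.001  0.   ] open 0.133
```

```bash
python3 -m pendant '[[[0,0.1,0],[0,0,0],1],[[0,0,0],[0,0,0],1],[[0,0,0],[0,0,0],1]]'; python3 -c "
from h import *
chk(0)"
```

```text
time_s: 21.33
position: [0.4968, 0.1305, 0.2218]
tcp_rot: [[0.678, 0.255, 0.689], [-0.704, -0.043, 0.709], [0.21, -0.966, 0.151]]
force: [0.3, -0.4, -1.4]
opening: 0.133
t 21.33 tip in lid mm [ -2.3   1.3 -25. ] ang -0.622 Ftool [ 0.2  1.5 -0.3] Mtool [-0.13 -0.02  0.13] tilt [-0.002  0.   ] open 0.133
```

```bash
python3 -m pendant '[[[0,0.1,0],[0,0,0],1],[[0,0,0],[0,0,0],1],[[0,0,0],[0,0,0],1]]'; python3 -c "
from h import *
chk(0)"; python3 -m pendant '[[[0,0.1,0],[0,0,0],1],[[0,0,0],[0,0,0],1],[[0,0,0],[0,0,0],1]]'; python3 -c "
from h import *
chk(0)"
```

```text
time_s: 21.58
position: [0.4971, 0.1305, 0.221]
tcp_rot: [[0.678, 0.255, 0.689], [-0.704, -0.043, 0.709], [0.21, -0.966, 0.151]]
force: [0.3, 1.2, -1.3]
opening: 0.131
t 21.58 tip in lid mm [ -2.1   1.4 -25.8] ang -0.622 Ftool [-0.9  1.3  0.8] Mtool [-0.14  0.02  0.19] tilt [-0.002 -0.   ] open 0.131
time_s: 21.83
position: [0.4972, 0.1305, 0.2209]
tcp_rot: [[0.678, 0.256, 0.689], [-0.704, -0.043, 0.709], [0.211, -0.966, 0.151]]
force: [-2.7, 0.6, 8.0]
opening: 0.136
t 21.83 tip in lid mm [ -1.9   1.5 -26. ] ang -0.622 Ftool [-0.5 -8.5 -0.2] Mtool [-0.29  0.01  0.31] tilt [-0.003 -0.   ] open 0.136
```

```bash
python3 -m pendant '[[[0,-0.06,0],[0,-0.03,0],1],[[0,0,0],[0,-0.06,0],1],[[0,0,0],[0,-0.06,0],1],[[0,0,0],[0,-0.06,0],1],[[0,0,0],[0,0,0],1]]'; python3 -c "
from h import *
chk(0)"
```

```text
time_s: 22.25
position: [0.4969, 0.1302, 0.2209]
tcp_rot: [[0.807, 0.255, 0.532], [-0.54, -0.043, 0.84], [0.237, -0.966, 0.103]]
force: [-2.4, -0.9, 4.4]
opening: 0.13
t 22.25 tip in lid mm [ -2.4   1.  -25.9] ang -0.411 Ftool [-0.4 -4.8 -1.6] Mtool [-0.57  0.05  0.18] tilt [-0.001  0.001] open 0.13
```

```bash
python3 -m pendant '[[[0,0,0],[0,-0.06,0],1],[[0,0,0],[0,-0.06,0],1],[[0,0,0],[0,-0.06,0],1],[[0,0,0],[0,-0.06,0],1],[[0,0,0],[0,-0.06,0],1],[[0,0,0],[0,-0.06,0],1],[[0,0,0],[0,0,0],1]]'; python3 -c "
from h import *
chk(0)"
```

```text
time_s: 22.83
position: [0.4968, 0.1299, 0.2208]
tcp_rot: [[0.943, 0.255, 0.214], [-0.21, -0.044, 0.977], [0.258, -0.966, 0.012]]
force: [-3.1, -3.3, 4.9]
opening: 0.132
t 22.83 tip in lid mm [ -2.4   0.6 -25.9] ang -0.051 Ftool [-1.  -5.3 -3.8] Mtool [-0.73  0.02  0.3 ] tilt [-0.001  0.001] open 0.132
```

```bash
python3 -m pendant '[[[0,0,-0.06],[0,-0.05,0],1],[[0,0,0],[0,-0.04,0],1],[[0,0,0],[0,0,0],1]]'; python3 -c "
from h import *
chk(0)"
```

```text
time_s: 23.08
position: [0.4968, 0.1295, 0.2208]
tcp_rot: [[0.958, 0.255, 0.13], [-0.123, -0.043, 0.992], [0.258, -0.966, -0.01]]
force: [-2.8, -1.8, 4.8]
opening: 0.132
t 23.08 tip in lid mm [ -2.4   0.3 -25.9] ang 0.038 Ftool [-1.2 -5.3 -2.2] Mtool [-0.48  0.11  0.43] tilt [-0.002  0.001] open 0.132
```

```bash
python3 -m pendant '[[[0,0,-0.03],[0,-0.03,0],1],[[0,0,0],[0,0,0],1],[[0,0,0],[0,0,0],1]]'; python3 -c "
from h import *
chk(0)"
```

```text
time_s: 23.33
position: [0.4968, 0.1294, 0.2208]
tcp_rot: [[0.962, 0.255, 0.102], [-0.094, -0.043, 0.995], [0.258, -0.966, -0.017]]
force: [-3.0, -1.8, 5.5]
opening: 0.132
t 23.33 tip in lid mm [ -2.3   0.2 -25.9] ang 0.066 Ftool [-1.3 -6.  -2.2] Mtool [-0.4   0.08  0.41] tilt [-0.002  0.   ] open 0.132
```

```bash
python3 -m pendant '[[[0,0,0],[0,-0.04,0],1],[[0,0,0],[0,-0.03,0],1],[[0,0,0],[0,0,0],1]]'; python3 -c "
from h import *
chk(0)"; python3 -m pendant '[[[0,0,0],[0,-0.04,0],1],[[0,0,0],[0,0,0],1],[[0,0,0],[0,0,0],1]]'; python3 -c "
from h import *
chk(0)"
```

```text
time_s: 23.58
position: [0.4968, 0.1293, 0.2209]
tcp_rot: [[0.966, 0.255, 0.034], [-0.023, -0.043, 0.999], [0.256, -0.966, -0.036]]
force: [-2.7, -1.9, 5.9]
opening: 0.131
t 23.58 tip in lid mm [ -2.3   0.1 -25.9] ang 0.137 Ftool [-1.  -6.3 -2.1] Mtool [-0.41  0.07  0.42] tilt [-0.002  0.   ] open 0.131
time_s: 23.83
position: [0.4968, 0.1293, 0.2209]
tcp_rot: [[0.967, 0.255, -0.004], [0.016, -0.043, 0.999], [0.255, -0.966, -0.046]]
force: [-2.6, -1.2, 4.6]
opening: 0.134
t 23.83 tip in lid mm [ -2.3   0.1 -25.9] ang 0.176 Ftool [-1.3 -5.1 -1.4] Mtool [-0.5   0.08  0.42] tilt [-0.002  0.001] open 0.134
```

```bash
python3 -m pendant '[[[0,0,0],[0,-0.04,0],1],[[0,0,0],[0,0,0],1],[[0,0,0],[0,0,0],1]]'; python3 -c "
from h import *
chk(0)"; python3 -m pendant '[[[0,0,0],[0,-0.04,0],1],[[0,0,0],[0,0,0],1],[[0,0,0],[0,0,0],1]]'; python3 -c "
from h import *
chk(0)"
```

```text
time_s: 24.08
position: [0.4968, 0.1293, 0.2209]
tcp_rot: [[0.966, 0.255, -0.043], [0.056, -0.043, 0.998], [0.252, -0.966, -0.056]]
force: [-3.2, -1.8, 5.4]
opening: 0.133
t 24.08 tip in lid mm [ -2.3   0.  -25.9] ang 0.216 Ftool [-1.8 -5.9 -1.9] Mtool [-0.43  0.08  0.44] tilt [-0.002  0.001] open 0.133
time_s: 24.33
position: [0.4968, 0.1292, 0.2209]
tcp_rot: [[0.963, 0.255, -0.081], [0.095, -0.043, 0.994], [0.25, -0.966, -0.066]]
force: [-3.0, -3.0, 5.0]
opening: 0.136
t 24.33 tip in lid mm [ -2.2   0.  -25.9] ang 0.256 Ftool [-1.9 -5.5 -3.1] Mtool [-0.43  0.02  0.52] tilt [-0.002  0.001] open 0.136
```

```bash
python3 - <<'E'
from h import *
t=bot.capture('side'); cv2.imwrite('pics/side14.png',t['img'][:,:,::-1]); crop('pics/side14.png',270,120,350,200,8,'pics/s14c.png')
c,i=wcam(); cv2.imwrite('pics/w14.png',i[:,:,::-1]); crop('pics/w14.png',200,180,360,300,5,'pics/w14c.png')
L=lid();m=np.array([.5240,.1246,.1267])
print(proj('side',[m,m+L[:,2]*.05,m+L[:,2]*.06]))
E
```

```text
[[302.63853409 179.25588359]
 [298.58630214 162.53090316]
 [297.76122053 159.12550241]]
```

View pics/s14c.png

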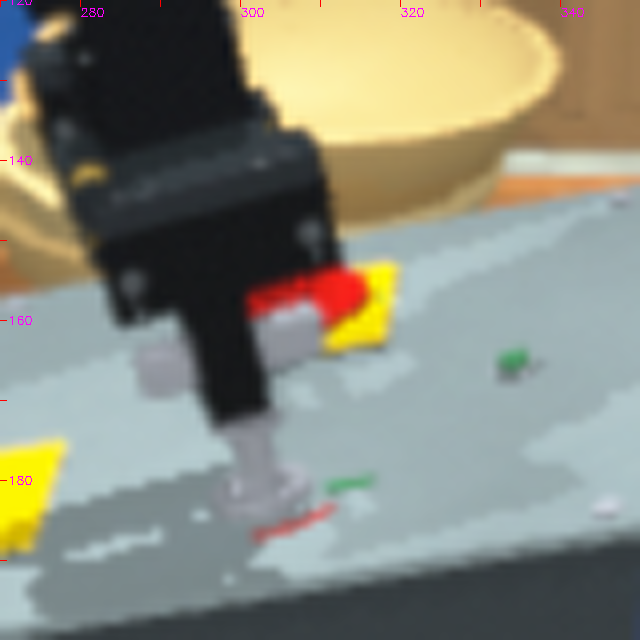

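View pics/w14c.png

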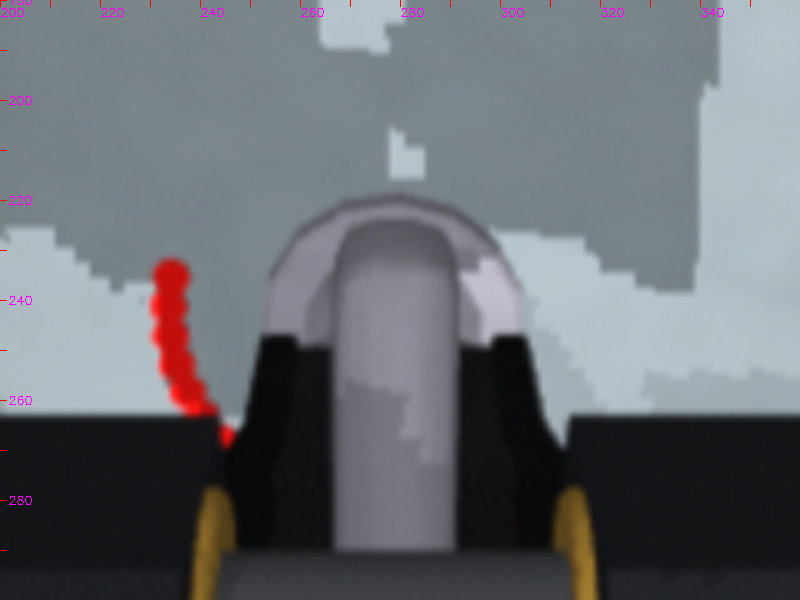

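```bash
python3 - <<'E'
from h import *
c,i=wcam(); p,R,s=state(); g=p+.051*R[:,1]
th=np.linspace(0,2*np.pi,200)
for r,ds in ((.0175,(.047,.049,.052,.055,.058,.061)),(.013,(.024,.027))):
    for d in ds:
        P=proj(c,[g+d*R[:,1]+r*(np.cos(a)*R[:,0]+np.sin(a)*R[:,2]) for a in th])
        print(r,d,P.min(0).round(1),P.max(0).round(1))
# bar check
print(proj(c,[g-.009*R[:,1]-.032*R[:,0]+z*R[:,2] for z in(-.006,.006)]))
E
```

```text
0.0175 0.047 [253.2 220. ] [307.2 269.9]
0.0175 0.049 [253.5 219. ] [306.9 268.6]
0.0175 0.052 [253.8 217.6] [306.5 266.5]
0.0175 0.055 [254.1 216.2] [306.1 264.5]
0.0175 0.058 [254.5 214.8] [305.8 262.6]
0.0175 0.061 [254.8 213.5] [305.4 260.7]
0.013 0.024 [258.  240.3] [302.9 281.2]
0.013 0.027 [258.3 238.3] [302.5 278.7]
[[267.75807701 228.65454174]
 [294.38575185 228.64092067]]
```

```bash
python3 -m pendant '[[[0,0,0],[0,-0.04,0],1],[[0,0,0],[0,0,0],1],[[0,0,0],[0,0,0],1]]'; python3 -c "
from h import *
chk(0)"; python3 -m pendant '[[[0,0,0],[0,-0.04,0],1],[[0,0,0],[0,0,0],1],[[0,0,0],[0,0,0],1]]'; python3 -c "
from h import *
chk(0)"
```

```text
time_s: 24.73
position: [0.4968, 0.1292, 0.2209]
tcp_rot: [[0.96, 0.255, -0.119], [0.135, -0.043, 0.99], [0.247, -0.966, -0.076]]
force: [-2.6, -2.2, 5.3]
opening: 0.14
t 24.73 tip in lid mm [ -2.2  -0.  -25.9] ang 0.296 Ftool [-1.5 -5.7 -2.3] Mtool [-0.48  0.16  0.48] tilt [-0.002  0.001] open 0.14
time_s: 24.98
position: [0.4969, 0.1291, 0.2209]
tcp_rot: [[0.954, 0.255, -0.157], [0.174, -0.043, 0.984], [0.244, -0.966, -0.086]]
force: [-2.8, -2.8, 5.2]
opening: 0.138
t 24.98 tip in lid mm [ -2.1  -0.1 -25.9] ang 0.335 Ftool [-1.9 -5.6 -2.7] Mtool [-0.53  0.28  0.53] tilt [-0.002  0.001] open 0.138
```

```bash
python3 -m pendant '[[[0,0,0],[0,0.06,0],1],[[0,0,0],[0,0.06,0],1],[[0,0,0],[0,0.06,0],1],[[0,0,0],[0,0.06,0],1],[[0,-0.04,-0.04],[0,0.035,0],1],[[0,0,0],[0,0,0],1],[[0,0,0],[0,0,0],1]]'; python3 - <<'E'
from h import *
chk(0)
E
```

```text
time_s: 25.57
position: [0.4968, 0.1293, 0.2209]
tcp_rot: [[0.961, 0.255, 0.105], [-0.097, -0.043, 0.994], [0.258, -0.966, -0.016]]
force: [-1.3, 0.4, 2.2]
opening: 0.137
t 25.57 tip in lid mm [ -2.2   0.1 -25.9] ang 0.063 Ftool [-0.8 -2.5  0.2] Mtool [0.08 0.03 0.36] tilt [-0.002 -0.   ] open 0.137
```

```bash
python3 -m pendant '[[[0,0,0],[0,0,0],0.8],[[0,0,0],[0,0,0],0.6],[[0,0,0],[0,0,0],0.5],[[0,0,0],[0,0,0],0.5],[[0,-1,0],[0,0,0],0.5],[[0,-2.5,0],[0,0,0],0.5],[[0,-3.5,0],[0,0,0],0.5],[[0,-3,0],[0,0,0],0.5],[[4,0,0],[0,0,0],0.5],[[3,0,0],[0,0,0],0.5],[[0,0,0],[0,0,0],0.5],[[0,0,0],[0,0,0],0.5]]'; python3 - <<'E'
from h import *
show()
c,i=wcam(); cv2.imwrite('pics/w15.png',i[:,:,::-1]); crop('pics/w15.png',140,60,380,240,3,'pics/w15c.png');np.savez('w15.npz',**{k:np.array(v) for k,v in c.items()})
t=bot.capture('side'); cv2.imwrite('pics/side15.png',t['img'][:,:,::-1]); crop('pics/side15.png',270,120,370,220,6,'pics/s15c.png')
E
```

```text
time_s: 26.57
position: [0.5398, 0.1264, 0.3369]
tcp_rot: [[0.96, 0.258, 0.106], [-0.098, -0.043, 0.994], [0.261, -0.965, -0.016]]
force: [-1.4, -0.2, -0.5]
opening: 0.496
t 26.57 tcp [0.5398 0.1264 0.3369] grasp [0.553  0.1243 0.2877] F [-1.4 -0.2 -0.5] M [0.1  0.24 0.01] open 0.496 q [  3.   17.8  97.4  -4.2  50.1 -78.8]
```

View pics/w15.png

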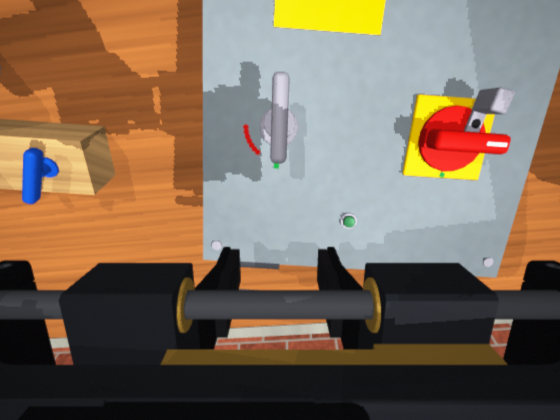

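View pics/s15c.png

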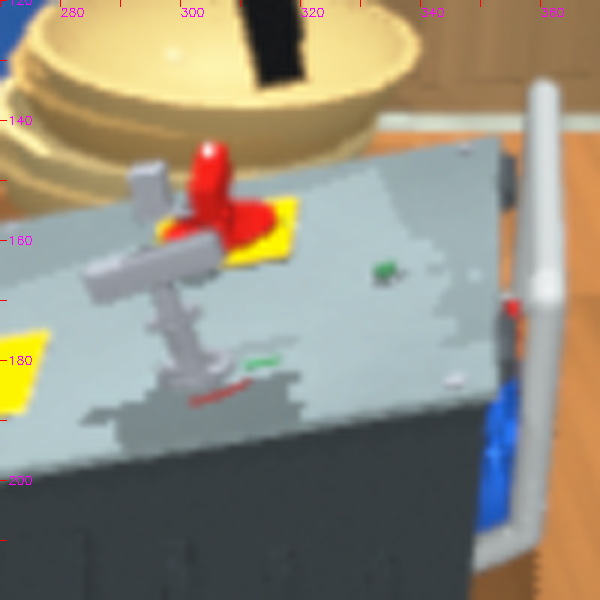

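View pics/w15c.png

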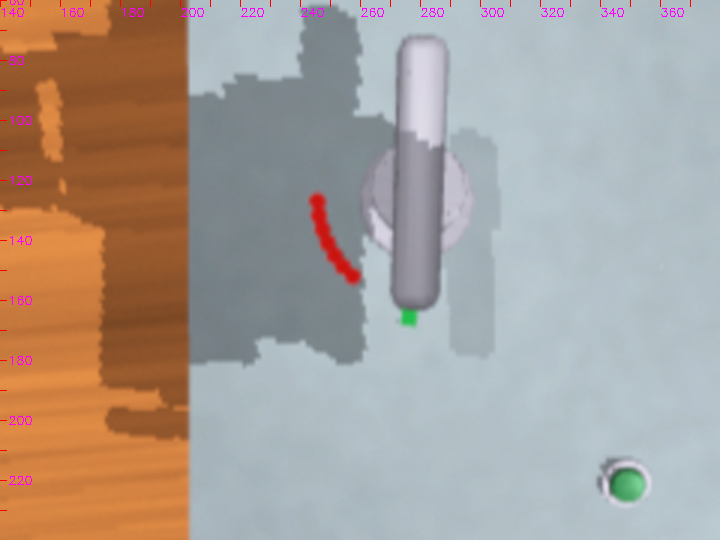

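```bash
python3 - <<'E'
from h import *
w=np.load('w15.npz'); W=dict(f=float(w['f']),c=w['c'],R=w['R'],t=w['t'])
L=lid();m=np.array([.5240,.1246,.1267])
def on(uv,h):
    q,d=ray(W,uv); n=L[:,2]; return L.T@(q+d*((m+n*h-q)@n)/(d@n)-m)*1000
e0=on((140+423/3,60+38/3),.055); e1=on((140+415/3,60+308/3),.055)
print('bar ends',e0,e1,'ang',np.arctan2(*(e1-e0)[[1,0]]))
print('collar ctr',on((140+416/3,60+198/3),0),'green',on((140+409/3,60+317/3),-.006),'lid edge', on((203,20),-.006),on((204,240),-.006))
print('red ends',on((140+317/3,60+200/3),-.006),on((140+354/3,60+277/3),-.006))
E
```

```text
bar ends [-39.05766003  -1.65761414  55.        ] [22.6787629   0.33057053 55.        ] ang 0.03219327694296169
collar ctr [-1.74076567e+00 -8.43901884e-01 -3.05855609e-14] green [34.51258928 -0.77267628 -6.        ] lid edge [-82.12473778 -68.51452317  -6.        ] [114.00146494 -69.12583147  -6.        ]
red ends [  0.89809147 -30.63346285  -6.        ] [ 23.19747593 -18.49129871  -6.        ]
```

```bash
python3 - <<'E'
from h import *
t=bot.capture('top'); cv2.imwrite('pics/top16.png',t['img'][:,:,::-1])
t=bot.capture('side'); cv2.imwrite('pics/side16.png',t['img'][:,:,::-1]); crop('pics/side16.png',220,120,370,320,4,'pics/s16c.png')
E
```

```text
(no output)
```

View pics/top16.png

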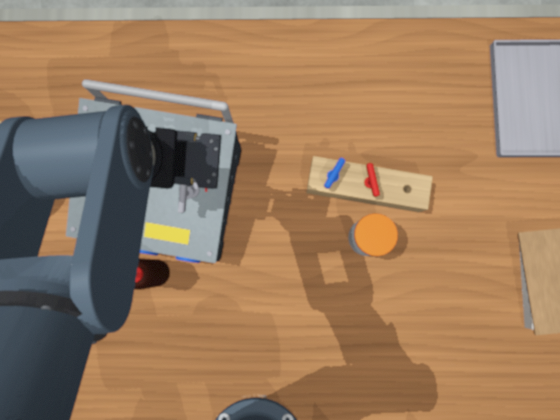

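View pics/s16c.png

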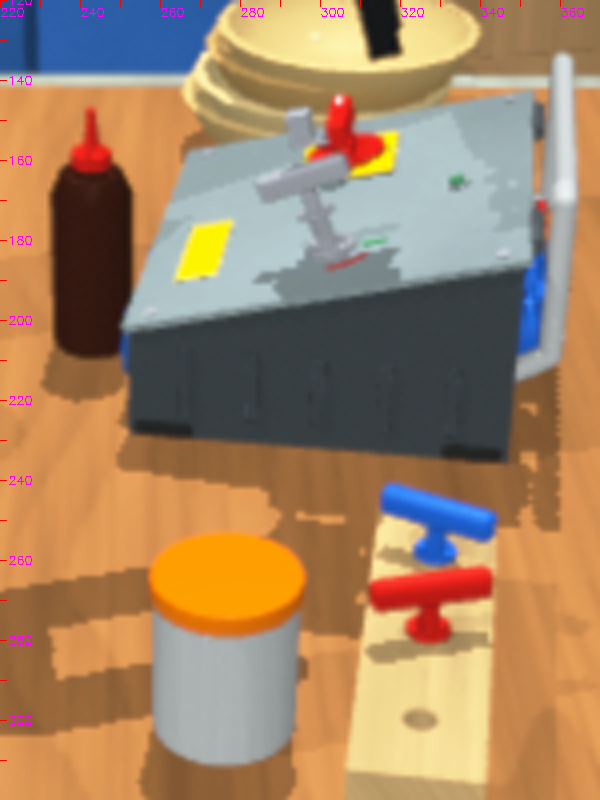

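```bash
python3 - <<'E'
from h import *
w=np.load('w15.npz'); W=dict(f=float(w['f']),c=w['c'],R=w['R'],t=w['t'])
L=lid()
def T2(uw,us):
    A=[];b=[]
    x,e=tri([(W,uw),('side',us)]); return x,e
# bar top-surface centre in wrist (approx top, +9mm), side: bar centre (mid) ; mouth
mth,e1=T2((278.7,126),(303,181)); 
for us in ((295.5,164),(295.5,163),(296,165)):
    bar,e2=T2((279.7,117.3),us); print('bar-mouth lid mm',(1000*L.T@(bar-mth)).round(1),e1.round(1),e2.round(1))
E
python3 -c "
from h import *
crop('pics/side16.png',275,135,335,195,10,'pics/s17c.png')"
```

```text
bar-mouth lid mm [-8.1  0.1 52.7] [ 0.   0.2 -0.5  0.1] [ 0.   0.1 -0.2  0.1]
bar-mouth lid mm [-8.1  0.1 55.5] [ 0.   0.2 -0.5  0.1] [ 0.   0.1 -0.4  0.1]
bar-mouth lid mm [-8.1  0.1 49.6] [ 0.   0.2 -0.5  0.1] [ 0.   0.1 -0.4  0.1]
```

View pics/s17c.png

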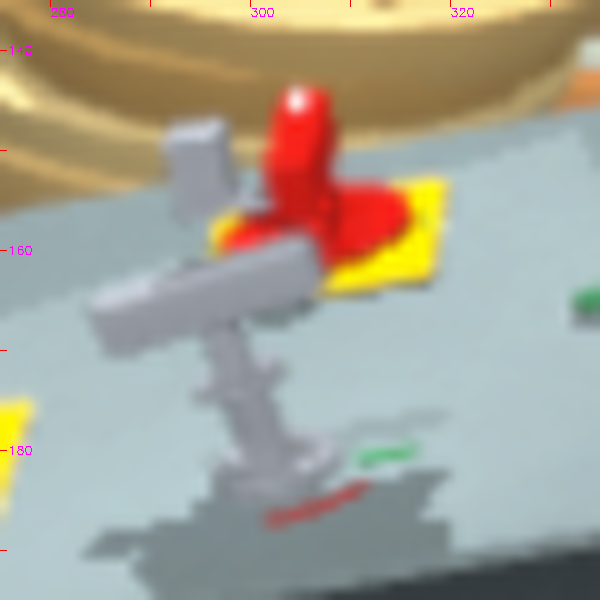

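```bash
python3 - <<'E'
from rig import bot
print(bot.hand_in())
E
```

```text
the job is handed in; nothing more can be done
None
```

I did every step of the job in the order asked and handed it in at about 27 s, with the gripper open and clear of everything. The handed-in state wasn't scored back to me, so these are my own checks.

- **Isolator:** I turned it to its off stop. The moment rose to 0.7 N m there, and the pictures show the bar pointing to the box's left.
- **Hasp:** I swung it out to its stop only after the isolator was off, and it shows pointing to the front of the box.
- **Key in the lock:** it went in at about 0.62 rad clockwise of the mark and sank with no resistance at core depth. That means it happened to be in line with the slot, so I did not need the back-and-forth turning. It met a stop about 26 mm below my estimate of the mouth, against 24 mm given.
- **Turn to open:** I turned it anticlockwise with at most 0.28 N m. That torque came at about 0.3 rad past the mark, a bit more slack than I expected. I took this as the core's open stop, then turned the key back within the slack. It now stands about 0.03 rad from the green mark.

**Checks that are less certain:**
- After release the key leans about 0.13–0.16 rad down the slope, which fits the play in the bore.
- The last picture puts the grip bar about 53 ± 3 mm over the mouth. Fully home would be 49 mm and resting on the core 58 mm, so this agrees with "home" only roughly. I relied on the stop torque and the depth measured while gripping.
- The side camera disagreed with the other two by up to about 10 mm, so I trusted the wrist camera and contact instead.

The syrup bottle, sugar tin and both hex drivers look unmoved in the last pictures.

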